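Run the silver pieces through the bench ultrasonic cleaner

ROBOT

A 6-joint arm with a two-finger parallel gripper is mounted at the origin on the work surface. World frame = base frame: x ahead of the robot, y to its left, z up, the work surface at z = 0. Lengths are in m, angles in degrees, forces in N, time in s.
With the tool pointing down it reaches from about 0.4 to 0.825 m from the base axis. Payload 7 kg.
Tool frame: the origin (TCP) lies at the centre of the arm's flange, where the gripper is bolted on; the fingertips stand 178 mm ahead of it and the grasp point (between the pads) lies 159 mm ahead of it (r.tips_ahead is the z of the fingertips in the tool frame, in m); z points along the fingers, y is the line along which they close (so a half turn about z gives the same grasp; the last joint's range is limited). The gripper opens to 88 mm and grips with 3 to 60 N. Pads are 19 mm wide; open, the fingers measure 130 mm over their backs; the gripper's body (78 mm by 193 mm) begins 47 mm behind the grasp point.
Start: joints at [16.507, 20.546, 0.682, 0, -70.136, -16.507], TCP at [0.675, -0, 0.405] pointing down, gripper open.
Joint ranges: [-176.03, 176.03], [-82.01, 121.73], [-58.28, 71.71], [-173.87, 95.51], [-174.79, -0.11], [-173.66, 173.66]. Speed limits (degrees/s): [136.94, 136.94, 172.46, 180, 180, 180].

INTERFACE

Orientations are given as [roll, pitch, yaw] about the fixed x, y, z axes, in that order (R = Rz(yaw) Ry(pitch) Rx(roll)).
In Python, from plant import r gives the robot as it stands. The module is installed in compiled form; this text tells all that it offers.
- The arm moves only by the shell command python3 -m pendant 'ROWS' [FORCE]. ROWS is JSON, a list that holds one entry, the list of rows, each a list of 7 numbers: the shift along the tool's x, y, z in m, then the turn, a rotation vector about the tool's x, y, z in degrees, then the gripper command: -1 is shut, 1 is fully open, values between are in proportion. A call has 1 to 5 rows; each row is the pose to reach, as a shift and turn from the pose commanded when the call began, along the tool's axes at that moment; what a row does not reach only later rows make up. A row lasts 1/10 s, in which the tool goes at most 50 mm and 8.59 degrees, less where a joint would pass 70% of its speed; a pose out of reach is approached as far as the arm can. A call with a gripper value outside its range is refused whole. The fingers move at their own pace and stop on an object; FORCE is the grip in N (left out, the last holds). Time passes only in rows, so rows that repeat a pose let the fingers close. It gives the time, the measured TCP pose, the force, the opening and the grip force at its end, in the units of the state.
- r.get_state(): the state, without advancing time (a new reading comes with each control period).
- r.capture(name): name is "scene" or "side" or "wrist"; returns the picture (400x640x3 uint8, red, green, blue); there is no depth.
- r.camera_params(name): a dict with "fx", "fy", "cx", "cy" (pixels), "dist_coeffs" ([k1, k2, p1, p2, k3] as OpenCV has them; the pictures are not rectified), "R" (3x3) and "t" (3): a world point X has camera coordinates R X + t. Camera axes: x right, y down, z forward; pixel columns grow to the right and rows downward; lengths in m; the calibration is good to about 2 mm. A picture is of the moment at which its call begins: read the wrist's pose just before it. camera_params takes no time and is no camera call; for the wrist camera it gives the pose at the moment of the call.
- r.close_job(): hands the job in; it is judged then, once.
The state is a dict: "time_s": time; "joints": joint angles; "qd": joint speeds; "joint_torque": joint torques, N m; "tcp_pos": TCP position; "eef_rot": TCP orientation; "contact_force": force on the tool from outside, world axes, zero at the start; "moment": the same for the moment, N m; "gripper_width": finger opening in m; "gripper_force": force on a finger pad.
Only numpy, scipy, OpenCV 4.12 (cv2) and the standard library are available. Lean on these libraries where they do the work, as an engineer would, in place of code of your own. Each camera call takes 0.05 s, during which the arm holds its last target. There are 200 camera calls.

TASK

Clean all the silver pieces lying on the grey soldering board: lever the cleaner's lid up with the flat-bladed opener and swing it fully open, lay every piece in the tub and shut the lid. Then, with the lid shut, click the timer dial clockwise from its off mark, one click for each piece in the tub (two, three or four), and leave the opener lying back on its cork mat. Do not disturb the other things on the bench.

Things in the scene. Friction and masses are not known exactly. Their poses are not given: they have to be found in the camera images.
- cleaner: white bench ultrasonic cleaner, fixed, 180 (x) by 300 (y) by 100 mm high; origin at the centre of its underside, z up. Its front is its -x face, the lid hinges along its +x side; the open tub is under the lid at -y, the grey control deck (top at 100 mm, from y = +75 to +150) with the dial at +y
- tub (a point): centre of the tub's inner floor, axes as the cleaner's; the tub is 156 (x) by 200 (y) mm inside and 70 mm deep to its rim, walls 12 mm
- lid (a joint): angle of the steel lid: 0 shut, 1.75 rad against its stop. A flat plate 170 (x) by 221 (y) by 8 mm, 0.15 kg, without handle, its underside on the rim at 100 mm; a stiff hinge keeps it where it is left (about 2 N at the edge lifts it, less shuts it)
- lid_edge (a point): middle of the lid's lower front edge (opposite the hinge); shut, it lies 10 mm behind the cleaner's front face. Axes as the cleaner's when shut, turning with the lid
- lid_hinge (a point): middle of the lid's hinge line (parallel to the cleaner's y), 170 mm from lid_edge, 100 mm above the table; axes as the cleaner's
- notch (a point): pry notch in the front rim, open to the front: its point lies under the lid's front edge, midway in the 12 mm high gap (88 to 100 mm above the table) between notch floor and lid; the notch is 50 mm wide in y and leads through the 12 mm front wall into the tub. Axes as the cleaner's: the blade goes in along +x
- dial (a joint): timer dial angle in rad, grows clockwise seen from above; 0 is the off mark (start). It clicks into a stop every 0.5236 rad (30 degrees), 0 to 6 clicks, and springs to the nearest stop when let go; about 0.15 N m takes it over a click
- dial_grip (a point): on the dial's axis at the height to grip (136 mm above the table): black dial with disc 48 mm wide and 10 mm high, on it a grip bar 46 long (along this point's x), 14 wide (y), from 10 to 44 mm above the dial's underside (102 mm above the table)
- dial_pointer (a point): white pointer line at one end of the dial's bar top, 22 mm from the axis (the bar's -x end); white ticks on the deck show the stops, the longer one is off
- opener: lid opener: wooden handle 100 long, 20 wide, 24 mm high (x from -75 to +25) and a steel blade 100 long, 18 wide, 3 mm thick (x from +25 to +125, its mid-plane 12 mm above the underside); origin on the underside at its balance point, x towards the blade, z up; 90 g
- opener_tip (a point): end of the opener's blade, mid-thickness
- mat: cork mat, fixed, 240 (x) by 90 (y) by 4 mm, origin at the centre of its underside; the opener lies along it, blade to +x
- board: grey soldering board, fixed, 290 (x) by 340 (y) by 12 mm, origin at the centre of its underside; the silver pieces lie on it
- bangle: silver bangle lying flat: ring of 62 mm outside, 52 mm inside diameter, 26 mm high; origin at the centre of its underside; None if absent today
- casket: little closed silver box, 72 (x) by 44 (y) by 26 mm; origin at the centre of its underside; None if absent today
- saltdish: squat round silver salt dish on a foot, 40 mm high: foot 52 mm wide and 8 mm high, waist 30 mm wide, bowl 56 mm wide from 18 to 40 mm up; origin at the centre of its underside; None if absent today
- buckle: silver belt buckle lying flat: open frame 84 (x) by 48 (y) by 14 mm; origin at the centre of its underside; None if absent today
- charcoal: black charcoal block 44 by 44 by 22 mm in the middle of the board, to be left alone
- beaker: white plastic cup 72 mm wide, 75 mm high, to be left alone
- jar: white jar with red cap, 68 mm wide, 90 mm high, to be left alone
- mallet: wooden mallet 260 mm long, to be left alone
- tweezers: steel tweezers 140 mm long, to be left alone

How it is judged:
By the outcome, as a careful person would: the job done as asked, in the order asked, and still so for the second after the job is handed in, with the robot touching nothing.
Of bangle, casket, saltdish, buckle only 2 to 4 are there at a start; the rules pass over those that are not, and their reading is None.
At some moment in a run one of bangle, casket, saltdish, buckle may be knocked a few centimetres aside while the robot is not near it.
Once in a run the grip may slacken for a moment while it holds something.
It also fails if it takes over 210 s, if anything falls off the work surface, if the arm or the gripper's body presses on something with over 40 N, if the wrist force passes 120 N, or if a joint passes its speed limit or range.

## Working session

There is one attempt and no reset: what is moved stays moved. The work goes in short steps, Python scripts to look and compute and a shell command to move; the robot and the scene stay as the last step left them, time stands still between calls to the robot, and variables do not carry over. Pictures are saved under pics/ and viewed, at most 14 in all, crops included, and the job is handed in when it is done.

```bash
mkdir -p pics; cat > h.py <<'E'
import numpy as np, cv2
from plant import r
def cam(n):
    p=r.camera_params(n); K=np.array([[p['fx'],0,p['cx']],[0,p['fy'],p['cy']],[0,0,1]]); return K,np.array(p['dist_coeffs']),np.array(p['R']),np.array(p['t'])
def ray(c,uv,z):
    K,d,R,t=c; u=cv2.undistortPoints(np.array(uv,float).reshape(-1,1,2),K,d)[:,0]
    D=np.c_[u,np.ones(len(u))]@R; C=-R.T@t
    return C+D*((z-C[2])/D[:,2])[:,None]
def proj(c,X):
    K,d,R,t=c; return cv2.projectPoints(np.array(X,float).reshape(-1,1,3),cv2.Rodrigues(R)[0],t,K,d)[0][:,0]
def snap(n,f):
    c=cam(n); im=r.capture(n); cv2.imwrite('pics/'+f,im[:,:,::-1]); return c,im
E
python3 - <<'E'
from h import *
for n in ['scene','side','wrist']:
    c,im=snap(n,n+'0.png'); print(n,c[0][0,0],(-c[2].T@c[3]).round(3),c[2].round(2).tolist())
print(r.get_state())
E
```

```text
scene 405.8289413331259 [ 1.232 -0.721  0.801] [[0.72, 0.7, -0.01], [0.41, -0.43, -0.81], [-0.57, 0.57, -0.59]]
side 468.71594181940725 [0.339 1.095 1.261] [[-0.98, -0.2, 0.02], [-0.15, 0.67, -0.72], [0.14, -0.71, -0.69]]
wrist 327.76625351891045 [ 0.675 -0.073  0.383] [[-1.0, 0.0, 0.0], [0.0, 0.96, 0.27], [-0.0, 0.27, -0.96]]
{'time_s': 0.15, 'joints': array([ 1.65074826e+01,  2.05810244e+01,  6.47335067e-01, -1.55890851e-02,
       -7.01346561e+01, -1.65088426e+01]), 'qd': array([ 0.0314547 ,  0.06152594,  0.13062317,  0.04808181,  0.11080172,
       -0.03997977]), 'joint_torque': array([ 1.39394037e-04, -5.83274567e+01,  2.93289685e+01,  7.00122759e+00,
        8.75052094e-03, -9.76538854e-05]), 'tcp_pos': array([6.74863779e-01, 7.65791725e-06, 4.03957330e-01]), 'eef_rot': array([ 1.79930307e+02, -5.37048122e-03, -9.00066628e+01]), 'contact_force': array([0.09164466, 0.92616898, 0.03778892]), 'moment': array([ 0.02622012, -0.0438722 , -0.02275918]), 'gripper_force': 0.0, 'gripper_width': 0.08776602033236057}
```

View pics/scene0.png

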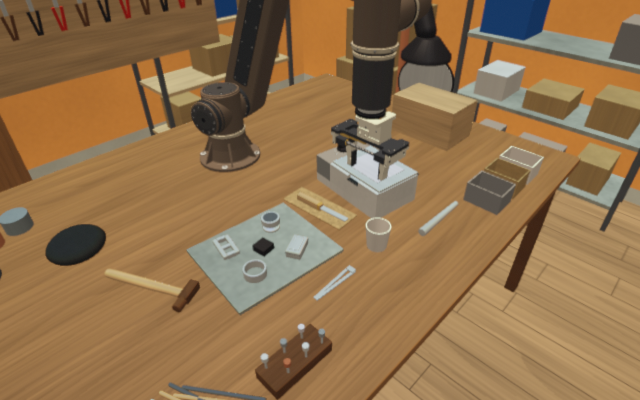

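View pics/side0.png

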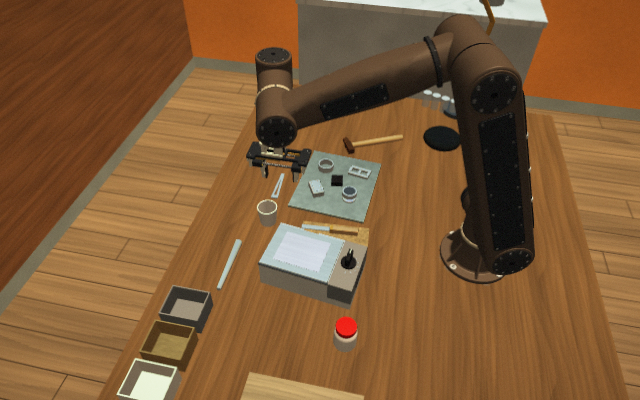

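The scene shows all four pieces on the board: buckle (225,246), saltdish (271,220), casket (297,246) and bangle (255,270). The opener lies on its mat at (320,207), and the cleaner is at (365,175). In the side view the cleaner is at (315,262), with the dial at (348,258).

```bash
python3 - <<'E'
import cv2
a=cv2.imread('pics/side0.png')[145:305,230:390]; cv2.imwrite('pics/sc.png',cv2.resize(a,None,fx=3.75,fy=3.75,interpolation=2))
a=cv2.imread('pics/scene0.png')[140:310,180:420]; cv2.imwrite('pics/cc.png',cv2.resize(a,None,fx=3.3333,fy=3.3333,interpolation=2))
E
```

```text
(no output)
```

View pics/sc.png

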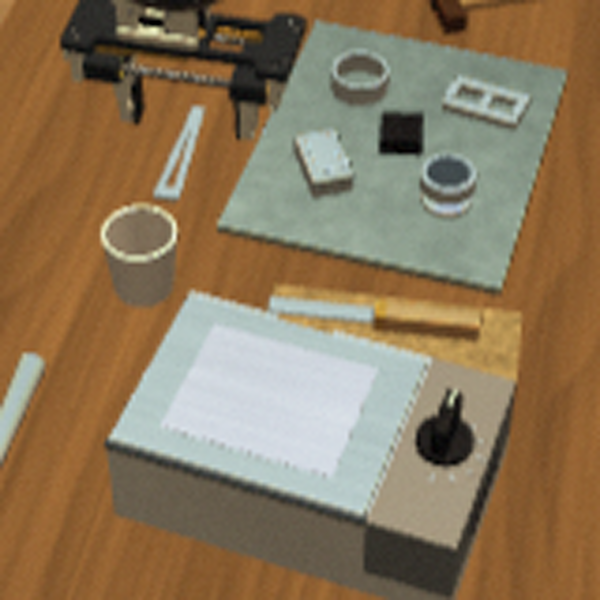

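View pics/wrist0.png

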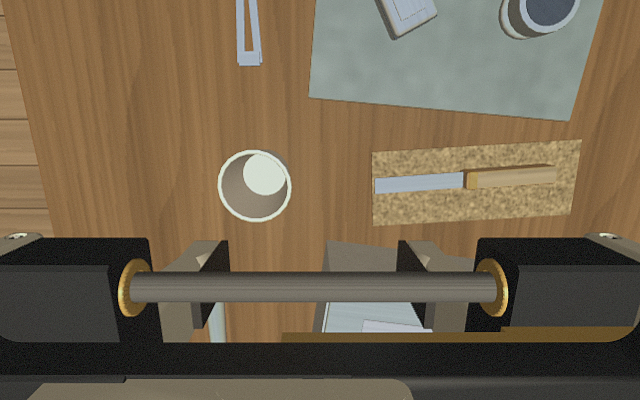

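The side crop gives the lid corners at (190,292), (430,357), (365,517) and (107,443), the board, and the dial bar at (450,410). The wrist view shows the mat corners at (372,152), (581,140), (571,213) and (374,226), with the opener from (375,185) to (557,174).

```bash
python3 - <<'E'
from h import *
s=cam('side'); w=cam('wrist')
f=lambda L:[(230+a/3.75,145+b/3.75) for a,b in L]
def show(n,P): print(n,(P[:,:2]*1000).round(0).tolist(), 'edges',[round(1000*np.linalg.norm(P[i]-P[i-1])) for i in range(len(P))])
show('lid',ray(s,f([(190,292),(430,357),(365,517),(107,443)]),.108))
show('deck',ray(s,f([(430,357),(515,380),(455,548),(365,517)]),.1))
show('board',ray(s,f([(315,22),(567,70),(500,288),(220,228)]),.012))
show('mat',ray(w,[(372,152),(581,140),(571,213),(374,226)],.004))
show('opener blade z16',ray(w,[(375,185),(465,180)],.0175)); show('handle z28',ray(w,[(467,180),(557,174)],.028))
show('bangle',ray(s,f([(360,72)]),.038)); show('buckle',ray(s,f([(487,98)]),.026))
show('casket',ray(s,f([(322,152)]),.038)); show('salt',ray(s,f([(448,173)]),.052))
show('casket corners',ray(s,f([(325,128),(352,180),(315,185),(294,138)]),.038))
show('buckle c',ray(s,f([(455,76),(530,97),(517,123),(444,100)]),.026))
show('dial disc',ray(s,f([(446,438)]),.112)); show('pointer',ray(s,f([(453,392),(445,412)]),.146))
show('beaker',ray(s,f([(140,234)]),.075));show('twz',ray(s,f([(200,107),(167,195)]),.005)); show('charc',ray(s,f([(402,125)]),.034))
E
```

```text
lid [[652.0, 90.0], [433.0, 118.0], [456.0, 292.0], [676.0, 265.0]] edges [177, 221, 175, 221]
deck [[433.0, 112.0], [359.0, 121.0], [383.0, 300.0], [457.0, 286.0]] edges [176, 76, 180, 75]
board [[646.0, -421.0], [359.0, -400.0], [389.0, -63.0], [671.0, -83.0]] edges [339, 288, 339, 283]
mat [[607.0, -30.0], [368.0, -43.0], [361.0, 44.0], [600.0, 60.0]] edges [90, 239, 87, 239]
opener blade z16 [[604.0, 6.0], [502.0, 0.0]] edges [102, 102]
handle z28 [[504.0, -2.0], [406.0, -9.0]] edges [99, 99]
bangle [[575.0, -317.0]] edges [0]
buckle [[438.0, -319.0]] edges [0]
casket [[590.0, -186.0]] edges [0]
salt [[458.0, -168.0]] edges [0]
casket corners [[594.0, -222.0], [552.0, -152.0], [587.0, -137.0], [622.0, -200.0]] edges [35, 81, 38, 72]
buckle c [[476.0, -347.0], [393.0, -330.0], [402.0, -286.0], [482.0, -306.0]] edges [42, 85, 45, 83]
dial disc [[406.0, 204.0]] edges [0]
pointer [[405.0, 183.0], [409.0, 205.0]] edges [22, 22]
beaker [[726.0, 0.0]] edges [0]
twz [[738.0, -261.0], [737.0, -123.0]] edges [138, 138]
charc [[518.0, -248.0]] edges [0]
```

View pics/cc.png

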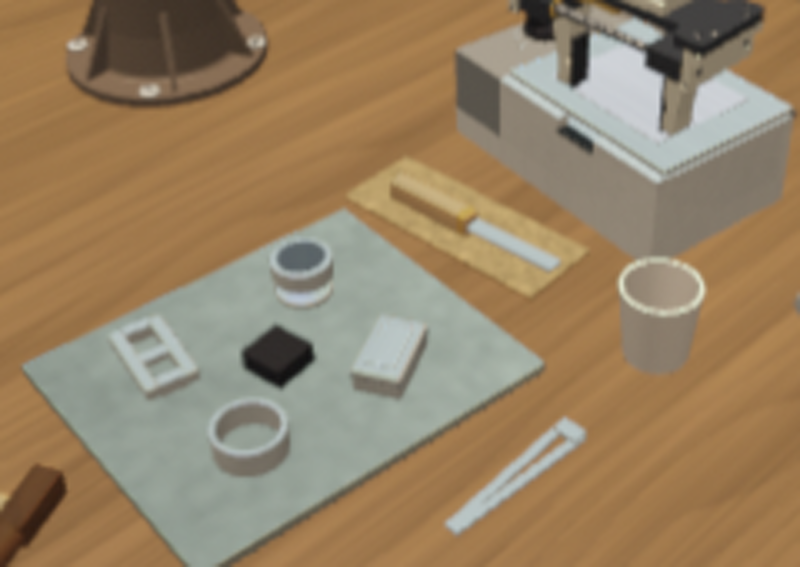

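The scene crop confirms the layout. The notch is at (575,137), mid front edge of the lid, and the front faces world -y. I'll write a planning helper, then approach the opener.

```bash
cat >> h.py <<'E'
from scipy.spatial.transform import Rotation as Ro
YAW=82.6; TC=np.array([.5545,.1905])   # tub/lid centre
cx=np.array([np.cos(np.radians(YAW)),np.sin(np.radians(YAW))]); cy=np.array([-cx[1],cx[0]])
def tub(x,y): return TC+x*cx+y*cy
def go(x,y,z,yaw,s=None):
    """shift (mm) and turn (deg) in tool axes so the grasp point gets to x,y,z pointing down at yaw"""
    s=s or r.get_state(); R0=Ro.from_euler('xyz',s['eef_rot'],degrees=True); R1=Ro.from_euler('xyz',[180,0,yaw],degrees=True)
    d=R0.inv().apply(np.array([x,y,z+.159])-s['tcp_pos']); t=(R0.inv()*R1).as_rotvec(degrees=True)
    print('shift mm',(d*1000).round(1).tolist(),'turn',t.round(2).tolist())
def st():
    s=r.get_state(); R0=Ro.from_euler('xyz',s['eef_rot'],degrees=True); g=s['tcp_pos']+R0.apply([0,0,.159])
    print('t',round(s['time_s'],2),'grasp',(g*1000).round(1).tolist(),'rpy',s['eef_rot'].round(1).tolist(),'F',s['contact_force'].round(1).tolist(),'w',round(s['gripper_width']*1000,1),'gf',round(s['gripper_force'],1),'j',s['joints'].round(0).tolist())
E
python3 - <<'E'
from h import *
s=cam('scene'); print('notch',ray(s,[(180+575/3.3333,140+137/3.3333)],.094), 'expected',tub(-.085,0))
go(.47,-.0046,.1,-176)
E
```

```text
notch [[0.55487231 0.08890146 0.094     ]] expected [0.54355237 0.10620795]
shift mm [4.6, 204.7, 145.2] turn [0.05, -0.06, 85.99]
```

```bash
python3 - <<'E'
from h import *
s=cam('scene')
q=lambda X:((proj(s,X)-[180,140])*3.3333).round(0).tolist()
print('lid corners pred',q([[*tub(-.085,-.1105),.108],[*tub(-.085,.1105),.108],[*tub(-.095,-.112),0]]), 'seen (660,172),(510,78),(655,258)')
print('notch pred ends',q([[*tub(-.095,-.025),.1],[*tub(-.095,.025),.1],[*tub(-.095,-.025),.088],[*tub(-.095,.025),.088]]),'seen (592,148)/(558,125)')
E
python3 -m pendant '[[[0.005,0.205,0.145,0,0,86,1],[0.005,0.205,0.145,0,0,86,1],[0.005,0.205,0.145,0,0,86,1],[0.005,0.205,0.145,0,0,86,1],[0.005,0.205,0.145,0,0,86,1]]]' 40
python3 -c "
from h import *
go(.47,-.0046,.1,-176)"
```

```text
lid corners pred [[661.0, 165.0], [505.0, 66.0], [646.0, 264.0]] seen (660,172),(510,78),(655,258)
notch pred ends [[588.0, 135.0], [553.0, 112.0], [588.0, 146.0], [553.0, 123.0]] seen (592,148)/(558,125)
time_s: 0.65
tcp_pos: [0.469, -0.0054, 0.2594]
eef_rot: [-180.0, 0.0, -133.3]
contact_force: [0.7, 0.8, -0.1]
gripper_width: 0.0878
gripper_force: 0.0
shift mm [-1.2, -0.2, 0.4] turn [0.0, 0.02, 42.66]
```

```bash
python3 -m pendant '[[[0,0,0,0,0,42.5,1],[0,0,0,0,0,42.5,1],[0,0,0,0,0,42.5,1],[0,0,0,0,0,42.5,1],[0,0,0,0,0,42.5,1]]]'
python3 - <<'E'
from h import *
snap('wrist','w1.png'); st(); go(.47,-.0046,.0255,-176)
E
```

```text
time_s: 1.15
tcp_pos: [0.4708, -0.005, 0.2603]
eef_rot: [-180.0, -0.0, -175.8]
contact_force: [0.4, -0.1, 0.2]
gripper_width: 0.0873
gripper_force: 0.0
t 1.2 grasp [470.8, -5.0, 101.2] rpy [180.0, -0.0, -176.3] F [0.2, 0.4, 0.4] w 87.5 gf 0.0 j [23.0, 10.0, -35.0, -0.0, -44.0, -110.0]
shift mm [0.8, 0.4, 75.7] turn [0.0, -0.01, -0.31]
```

View pics/w1.png

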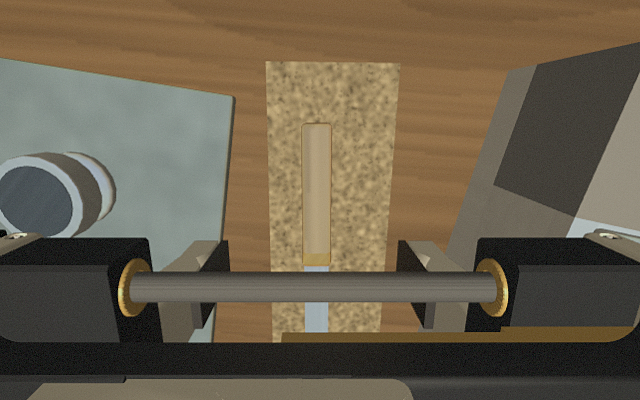

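The handle lies between the open fingers, from (317,124) to (317,262), square to the gripper. I'll go down and grip.

```bash
python3 - <<'E'
from h import *
print((ray(cam('wrist'),[(317,124),(317,262)],.028)*1000).round(0))
E
python3 -m pendant '[[[0.001,0,0.0757,0,0,-0.3,1],[0.001,0,0.0757,0,0,-0.3,1],[0.001,0,0.0757,0,0,-0.3,1],[0.001,0,0.0757,0,0,-0.3,1]]]' 55
python3 -m pendant '[[[0,0,0,0,0,0,-1],[0,0,0,0,0,0,-1],[0,0,0,0,0,0,-1],[0,0,0,0,0,0,-1],[0,0,0,0,0,0,-1]]]' 55
python3 -c "
from h import *
st()"
```

```text
[[405.  -7.  28.]
 [499.  -0.  28.]]
time_s: 1.6
tcp_pos: [0.4699, -0.0051, 0.1842]
eef_rot: [-180.0, -0.1, -175.0]
contact_force: [0.4, 0.9, -1.2]
gripper_width: 0.0874
gripper_force: 0.0
time_s: 2.1
tcp_pos: [0.4699, -0.0051, 0.1847]
eef_rot: [180.0, 0.0, -175.2]
contact_force: [-0.0, 0.4, 0.3]
gripper_width: 0.0532
gripper_force: 0.0
t 2.1 grasp [469.9, -5.1, 25.7] rpy [180.0, 0.0, -175.2] F [-0.0, 0.4, 0.3] w 53.2 gf 0.0 j [23.0, 17.0, -40.0, -0.0, -33.0, -109.0]
```

```bash
python3 -m pendant '[[[0,0,0,0,0,0,-1],[0,0,0,0,0,0,-1],[0,0,0,0,0,0,-1],[0,0,0,0,0,0,-1],[0,0,0,0,0,0,-1]]]' 55
python3 -m pendant '[[[0,0,-0.02,0,0,0,-1],[0,0,-0.06,0,0,0,-1],[0,0,-0.1,0,0,0,-1],[0,0,-0.134,0,0,0,-1],[0,0,-0.134,0,0,0,-1]]]' 55
python3 -c "
from h import *
st(); g=tub(-.25,0); go(*g,.16,YAW-180)"
```

```text
time_s: 2.6
tcp_pos: [0.4699, -0.0051, 0.1846]
eef_rot: [180.0, -0.0, -175.2]
contact_force: [-0.6, 0.9, -0.0]
gripper_width: 0.0196
gripper_force: 55.0
time_s: 3.1
tcp_pos: [0.4712, -0.0047, 0.3232]
eef_rot: [179.9, 0.5, -175.1]
contact_force: [0.7, 0.7, -0.5]
gripper_width: 0.0196
gripper_force: 55.0
t 3.1 grasp [472.5, -4.4, 164.2] rpy [179.9, 0.5, -175.1] F [0.7, 0.7, -0.5] w 19.6 gf 55.0 j [23.0, 5.0, -31.0, 0.0, -53.0, -109.0]
shift mm [-46.4, -56.8, 4.5] turn [-0.24, 0.46, -77.73]
```

```bash
python3 -m pendant '[[[-0.046,-0.057,0,0,0,-77.7,-1],[-0.046,-0.057,0,0,0,-77.7,-1],[-0.046,-0.057,0,0,0,-77.7,-1],[-0.046,-0.057,0,0,0,-77.7,-1],[-0.046,-0.057,0,0,0,-77.7,-1]]]' 55
python3 -m pendant '[[[0,0,0,0,0,-34.8,-1],[0,0,0,0,0,-34.8,-1],[0,0,0,0,0,-34.8,-1],[0,0,0,0,0,-34.8,-1],[0,0,0,0,0,-34.8,-1]]]' 55
python3 - <<'E'
from h import *
st(); g=tub(-.25,0); go(*g,.1037,YAW-180)
a=[]
for n,b in (('scene',(150,330,130,330)),('side',(80,280,240,400))):
    c,im=snap(n,n+'1.png'); print(n,'tip pred',proj(c,[[*tub(-.115,0),.15],[*tub(-.085,-.1105),.108],[*tub(-.085,.1105),.108]]).round(0).tolist())
    a.append(im)
A=cv2.resize(a[0][120:250,280:440],(800,650)[:2])[:,:,::-1]
cv2.imwrite('pics/s1.png',cv2.resize(a[0][120:240,280:440],(800,600),interpolation=2)[:,:,::-1])
cv2.imwrite('pics/d1.png',cv2.resize(a[1][170:290,230:390],(800,600),interpolation=2)[:,:,::-1])
E
```

```text
time_s: 3.6
tcp_pos: [0.5203, -0.0584, 0.3175]
eef_rot: [179.9, -0.1, -133.0]
contact_force: [1.1, -0.7, -0.9]
gripper_width: 0.02
gripper_force: 55.0
time_s: 4.1
tcp_pos: [0.5203, -0.058, 0.3178]
eef_rot: [179.9, -0.0, -98.4]
contact_force: [0.2, -0.9, -1.3]
gripper_width: 0.0197
gripper_force: 55.0
t 4.1 grasp [520.1, -58.1, 158.8] rpy [179.9, -0.0, -98.4] F [0.2, -0.9, -1.3] w 19.7 gf 55.0 j [15.0, 11.0, -25.0, -0.0, -54.0, -23.0]
shift mm [-0.9, -2.0, 55.1] turn [0.07, -0.02, -0.97]
scene tip pred [[347.0, 166.0], [378.0, 190.0], [331.0, 160.0]]
side tip pred [[315.0, 217.0], [280.0, 223.0], [344.0, 241.0]]
```

View pics/s1.png

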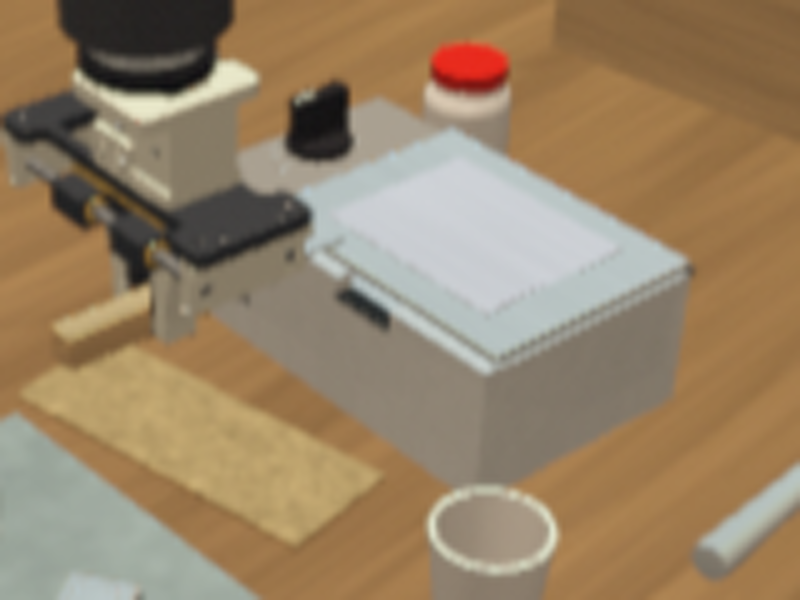

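View pics/d1.png

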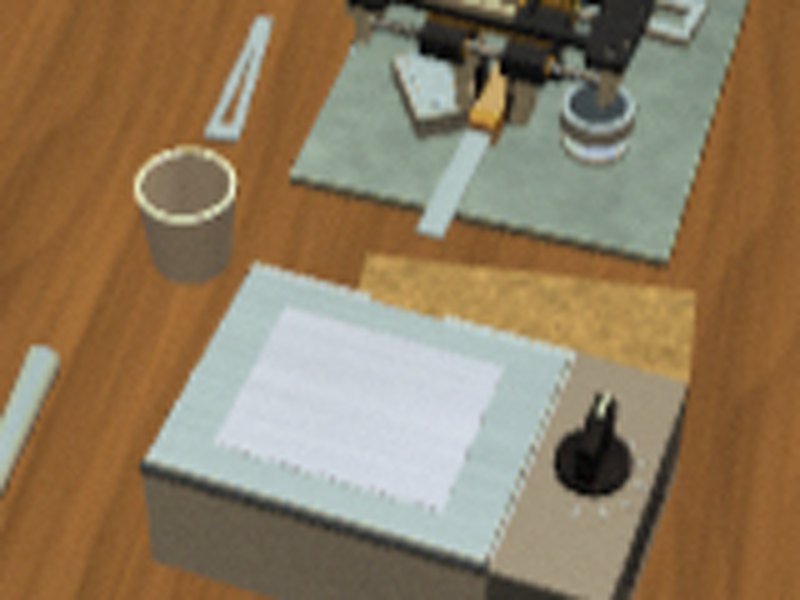

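The scene shows the notch at about (365,307) in the crop and the blade held level. In the side crop the blade tip is at (430,235), matching its prediction of (425,235), and the notch is at about (407,308).

```bash
python3 -m pendant '[[[-0.001,-0.002,0.055,0,0,-1,-1],[-0.001,-0.002,0.055,0,0,-1,-1],[-0.001,-0.002,0.055,0,0,-1,-1],[-0.001,-0.002,0.055,0,0,-1,-1]]]' 55
python3 - <<'E'
from h import *
R=np.c_[cx,cy]
for n,uv,z in (('side',(311.4,231.6),.1),('scene',(353,180.5),.092)):
    print(n,((ray(cam(n),[uv],z)[0,:2]-TC)@R*1000).round(1))
st(); go(*tub(-.25,0),.1037,YAW-180)
E
```

```text
time_s: 4.6
tcp_pos: [0.5233, -0.0573, 0.2648]
eef_rot: [-179.9, -0.0, -97.6]
contact_force: [0.2, 0.5, 0.9]
gripper_width: 0.0196
gripper_force: 55.0
side [-92.   -3.5]
scene [-95.2  -9.7]
t 4.6 grasp [523.4, -57.3, 105.8] rpy [-179.9, -0.0, -97.6] F [0.2, 0.5, 0.9] w 19.6 gf 55.0 j [15.0, 15.0, -28.0, 0.0, -47.0, -23.0]
shift mm [0.3, 1.0, 2.1] turn [-0.05, -0.01, -0.17]
```

```bash
python3 -m pendant '[[[0,-0.003,0.002,0,0,0,-1],[-0.01,-0.003,0.002,0,0,0,-1],[-0.02,-0.003,0.002,0,0,0,-1],[-0.03,-0.003,0.002,0,0,0,-1],[-0.035,-0.003,0.002,0,0,0,-1]]]' 55
python3 -c "
from h import *
st()"
```

```text
time_s: 5.1
tcp_pos: [0.5305, -0.0217, 0.262]
eef_rot: [-180.0, 0.0, -97.5]
contact_force: [1.0, -0.4, -1.2]
gripper_width: 0.0197
gripper_force: 55.0
t 5.1 grasp [530.6, -21.7, 103.0] rpy [-180.0, 0.0, -97.5] F [1.0, -0.4, -1.2] w 19.7 gf 55.0 j [19.0, 15.0, -28.0, 0.0, -47.0, -26.0]
```

```bash
python3 -m pendant '[[[-0.01,0,0,0,0,0,-1],[-0.02,0,0,0,0,0,-1],[-0.022,0,0,0,0,0,-1],[-0.022,0,0,0,0,0,-1]]]' 55
python3 -m pendant '[[[0,0,-0.005,0,0,0,-1],[0,0,-0.01,0,0,0,-1],[0,0,-0.015,0,0,0,-1],[0,0,-0.015,0,0,0,-1]]]' 55
python3 - <<'E'
from h import *
st(); c,im=snap('side','s2.png'); cv2.imwrite('pics/d2.png',cv2.resize(im[150:310,230:390],(600,600),interpolation=2)[:,:,::-1])
E
```

```text
time_s: 5.5
tcp_pos: [0.5331, -0.0007, 0.2616]
eef_rot: [180.0, -0.0, -97.5]
contact_force: [-0.2, -0.7, -1.7]
gripper_width: 0.02
gripper_force: 55.0
time_s: 5.9
tcp_pos: [0.5331, -0.0014, 0.2774]
eef_rot: [-180.0, 0.0, -97.5]
contact_force: [-0.3, -0.3, -0.7]
gripper_width: 0.0196
gripper_force: 55.0
t 5.9 grasp [533.2, -1.4, 118.4] rpy [-180.0, 0.0, -97.5] F [-0.3, -0.3, -0.7] w 19.6 gf 55.0 j [21.0, 14.0, -27.0, 0.0, -49.0, -28.0]
```

View pics/d2.png

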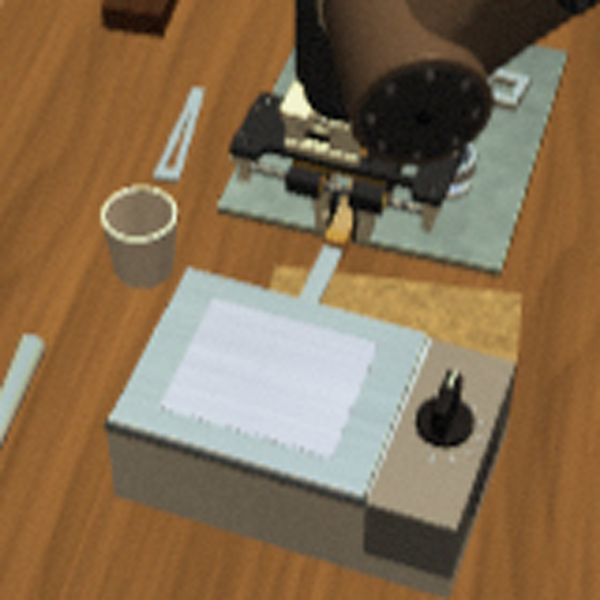

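The blade is under the lid edge at (318,290) and the lid has lifted slightly. Next I'll follow the arc.

```bash
python3 -m pendant '[[[-0.003,0,-0.0166,0,0,0,-1],[-0.007,0,-0.0335,0,0,0,-1],[-0.0134,0,-0.05,0,0,0,-1],[-0.0204,0,-0.063,0,0,0,-1],[-0.03,0,-0.0763,0,0,0,-1]]]' 60
python3 -c "
from h import *
st()"
```

```text
time_s: 6.45
tcp_pos: [0.5366, 0.0281, 0.3533]
eef_rot: [179.9, -0.1, -97.5]
contact_force: [-0.1, -2.0, -2.2]
gripper_width: 0.0195
gripper_force: 60.0
t 6.45 grasp [536.4, 27.9, 194.3] rpy [179.9, -0.1, -97.5] F [-0.1, -2.0, -2.2] w 19.5 gf 60.0 j [24.0, 10.0, -21.0, 0.0, -59.0, -31.0]
```

```bash
python3 -m pendant '[[[-0.012,0,-0.014,0,0,0,-1],[-0.026,0,-0.0265,0,0,0,-1],[-0.0415,0,-0.037,0,0,0,-1],[-0.058,0,-0.045,0,0,0,-1],[-0.076,0,-0.051,0,0,0,-1]]]' 60
python3 - <<'E'
from h import *
st(); c,im=snap('scene','s3.png'); cv2.imwrite('pics/d3.png',cv2.resize(im[90:240,280:440],(640,600),interpolation=2)[:,:,::-1])
E
```

```text
time_s: 6.95
tcp_pos: [0.5472, 0.1052, 0.4047]
eef_rot: [-180.0, 0.0, -97.5]
contact_force: [-0.7, -2.8, -0.3]
gripper_width: 0.0192
gripper_force: 60.0
t 6.95 grasp [547.3, 105.3, 245.7] rpy [-180.0, 0.0, -97.5] F [-0.7, -2.8, -0.3] w 19.2 gf 60.0 j [31.0, 9.0, -14.0, 0.0, -66.0, -39.0]
```

View pics/d3.png

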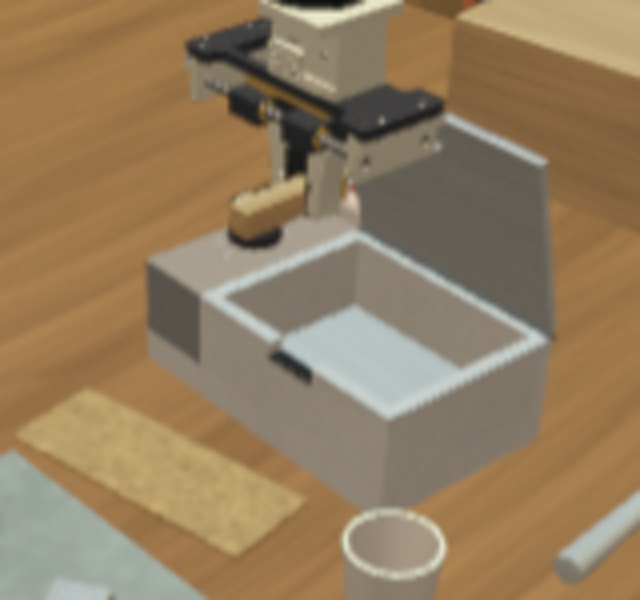

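The lid is about 75° open, held by the blade, and the tub is empty.

```bash
python3 -m pendant '[[[-0.017,0,-0.004,0,0,0,-1],[-0.037,0,-0.005,0,0,0,-1],[-0.052,0,-0.0045,0,0,0,-1],[-0.06,0,-0.004,0,0,0,-1],[-0.062,0,-0.003,0,0,0,-1]]]' 60
python3 -c "
from h import *
st()"
python3 -m pendant '[[[-0.003,0,0.001,0,0,0,-1],[-0.006,0,0.001,0,0,0,-1],[-0.006,0,0.001,0,0,0,-1]]]' 60
python3 - <<'E'
from h import *
st(); c,im=snap('side','s4.png'); cv2.imwrite('pics/d4.png',cv2.resize(im[150:330,220:400],(600,600),interpolation=2)[:,:,::-1])
E
```

```text
time_s: 7.5
tcp_pos: [0.555, 0.1658, 0.4065]
eef_rot: [179.9, -0.2, -97.5]
contact_force: [-0.2, -10.1, 2.4]
gripper_width: 0.0199
gripper_force: 60.0
t 7.5 grasp [554.8, 165.4, 247.5] rpy [179.9, -0.2, -97.5] F [-0.2, -10.1, 2.4] w 19.9 gf 60.0 j [36.0, 12.0, -12.0, 0.0, -67.0, -43.0]
time_s: 7.8
tcp_pos: [0.555, 0.1675, 0.4056]
eef_rot: [179.8, -0.6, -97.6]
contact_force: [-1.8, -21.3, 4.5]
gripper_width: 0.0195
gripper_force: 60.0
t 7.8 grasp [554.2, 166.1, 246.6] rpy [179.8, -0.6, -97.6] F [-1.8, -21.3, 4.5] w 19.5 gf 60.0 j [36.0, 12.0, -12.0, 0.0, -67.0, -44.0]
```

```bash
python3 -m pendant '[[[0.04,0,0,0,0,0,-1],[0.09,0,0,0,0,0,-1],[0.14,0,0,0,0,0,-1],[0.19,0,0,0,0,0,-1],[0.22,0,0,0,0,0,-1]]]' 55
python3 - <<'E'
from h import *
st(); go(.47,-.005,.13,-175.2)
c,im=snap('scene','s5.png'); cv2.imwrite('pics/d5.png',cv2.resize(im[80:240,270:430],(600,600),interpolation=2)[:,:,::-1])
E
```

```text
time_s: 8.35
tcp_pos: [0.5262, -0.0492, 0.4059]
eef_rot: [-180.0, 0.0, -97.6]
contact_force: [1.6, 0.4, -0.8]
gripper_width: 0.0195
gripper_force: 55.0
t 8.35 grasp [526.2, -49.1, 246.9] rpy [-180.0, 0.0, -97.6] F [1.6, 0.4, -0.8] w 19.5 gf 55.0 j [16.0, 7.0, -18.0, -0.0, -66.0, -24.0]
shift mm [-36.3, 61.6, 116.9] turn [0.01, 0.02, 77.63]
```

View pics/d5.png

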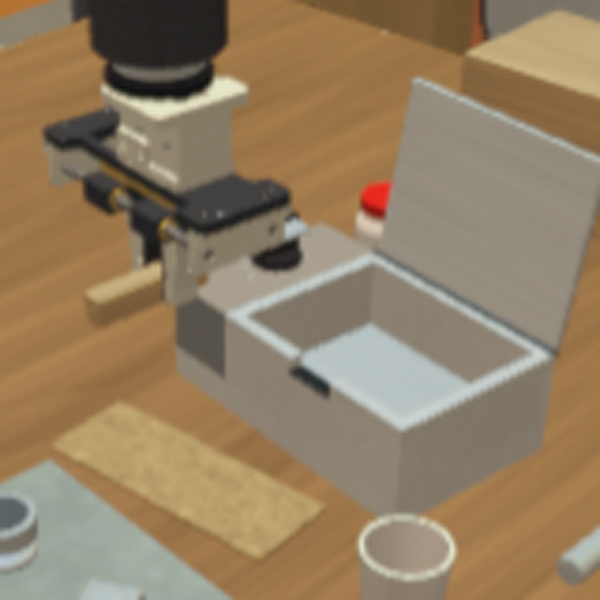

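The lid is fully open and stays there, leaning back, and the opener is still held. I'll return the opener to the mat.

```bash
python3 -m pendant '[[[-0.036,0.0616,0,0,0,77.6,-1],[-0.036,0.0616,0,0,0,77.6,-1],[-0.036,0.0616,0,0,0,77.6,-1],[-0.036,0.0616,0,0,0,77.6,-1],[-0.036,0.0616,0,0,0,77.6,-1]]]' 55
python3 -m pendant '[[[0,0,0.05,0,0,34.6,-1],[0,0,0.1,0,0,34.6,-1],[0,0,0.117,0,0,34.6,-1],[0,0,0.117,0,0,34.6,-1],[0,0,0.117,0,0,34.6,-1]]]' 55
python3 - <<'E'
from h import *
st(); go(.47,-.005,.030,-175.2)
c,im=snap('side','s6.png'); print(proj(c,[[.605,.006,.12],[.47+.035,-.002,.13]]).round())
g=cv2.cvtColor(im,cv2.COLOR_RGB2HSV)
for v in range(200,245,3): print(v,[tuple(int(a) for a in im[v,u]) for u in range(285,330,6)])
E
```

```text
time_s: 8.9
tcp_pos: [0.4706, -0.0026, 0.406]
eef_rot: [180.0, 0.0, -140.1]
contact_force: [1.0, 0.0, -1.4]
gripper_width: 0.0193
gripper_force: 55.0
time_s: 9.4
tcp_pos: [0.4708, -0.0028, 0.2881]
eef_rot: [-180.0, -0.1, -174.5]
contact_force: [0.4, 0.6, -0.0]
gripper_width: 0.0195
gripper_force: 55.0
t 9.4 grasp [470.5, -2.9, 129.1] rpy [-180.0, -0.1, -174.5] F [0.4, 0.6, -0.0] w 19.5 gf 55.0 j [24.0, 8.0, -34.0, -0.0, -49.0, -108.0]
shift mm [0.8, -2.1, 99.1] turn [-0.02, -0.09, 0.66]
[[300. 205.]
 [330. 206.]]
200 [(139, 92, 48), (156, 175, 158), (149, 166, 149), (141, 158, 141), (138, 153, 137), (140, 158, 141), (141, 156, 142), (138, 154, 139)]
203 [(141, 94, 47), (151, 167, 151), (147, 164, 149), (144, 162, 147), (142, 157, 142), (142, 156, 141), (144, 159, 142), (120, 131, 118)]
206 [(143, 96, 50), (92, 89, 65), (151, 165, 142), (180, 197, 197), (178, 196, 193), (179, 196, 194), (170, 191, 185), (77, 82, 78)]
209 [(147, 98, 50), (140, 92, 46), (125, 87, 50), (77, 72, 59), (116, 118, 98), (143, 154, 144), (152, 164, 159), (48, 51, 52)]
212 [(152, 102, 53), (141, 95, 51), (144, 
[... 668 characters left out ...]
 (171, 135, 77), (183, 146, 84), (176, 138, 74), (180, 145, 82)]
230 [(100, 92, 74), (100, 90, 75), (138, 141, 129), (182, 193, 186), (190, 153, 89), (182, 147, 83), (179, 142, 78), (182, 145, 83)]
233 [(103, 93, 75), (99, 88, 74), (115, 109, 93), (85, 79, 65), (22, 25, 24), (122, 99, 60), (190, 176, 142), (184, 150, 83)]
236 [(100, 90, 75), (107, 93, 77), (101, 91, 76), (101, 90, 73), (88, 80, 65), (21, 26, 25), (168, 175, 168), (201, 215, 210)]
239 [(105, 100, 86), (102, 92, 74), (99, 89, 73), (98, 88, 72), (105, 92, 78), (97, 88, 70), (100, 92, 76), (102, 94, 76)]
242 [(178, 195, 192), (173, 188, 183), (105, 95, 77), (98, 88, 72), (102, 90, 74), (96, 86, 70), (100, 87, 71), (101, 90, 75)]
```

```bash
python3 -m pendant '[[[0.001,-0.002,0.05,0,0,0,-1],[0.001,-0.002,0.09,0,0,0,-1],[0.001,-0.002,0.1,0,0,0,-1],[0.001,-0.002,0.1025,0,0,0,-1],[0.001,-0.002,0.1025,0,0,0,-1]]]' 20
python3 -c "
from h import *
st()"
python3 -m pendant '[[[0,0,0,0,0,0,0.2],[0,0,0,0,0,0,0.2],[0,0,0,0,0,0,0.2],[0,0,0,0,0,0,0.2],[0,0,0,0,0,0,0.2]]]' 20
python3 -m pendant '[[[0,0,-0.05,0,0,0,1],[0,0,-0.1,0,0,0,1],[0,0,-0.15,0,0,0,1],[0,0,-0.2,0,0,0,1],[0,0,-0.2,0,0,0,1]]]' 20
python3 -c "
from h import *
st(); go(.458,-.168,.16,-176)"
```

```text
time_s: 9.95
tcp_pos: [0.4708, -0.0048, 0.1876]
eef_rot: [180.0, 0.1, -174.3]
contact_force: [-0.2, 1.3, -0.6]
gripper_width: 0.02
gripper_force: 20.0
t 9.95 grasp [471.1, -4.7, 28.6] rpy [180.0, 0.1, -174.3] F [-0.2, 1.3, -0.6] w 20.0 gf 20.0 j [23.0, 17.0, -40.0, 0.0, -33.0, -108.0]
time_s: 10.45
tcp_pos: [0.47, -0.0051, 0.1867]
eef_rot: [180.0, 0.0, -174.4]
contact_force: [0.0, 0.2, 0.1]
gripper_width: 0.0508
gripper_force: 0.0
time_s: 10.95
tcp_pos: [0.4715, -0.005, 0.3936]
eef_rot: [179.9, 0.7, -174.3]
contact_force: [1.2, -0.0, -1.5]
gripper_width: 0.0854
gripper_force: 0.0
t 10.95 grasp [473.3, -4.5, 234.7] rpy [179.9, 0.7, -174.3] F [1.2, -0.0, -1.5] w 85.4 gf 0.0 j [23.0, 1.0, -25.0, 0.0, -63.0, -108.0]
shift mm [30.4, -161.0, 74.0] turn [0.1, 0.69, 1.66]
```

```bash
python3 -m pendant '[[[-0.1,-0.25,-0.02,0,0.7,1.7,1],[-0.1,-0.25,-0.02,0,0.7,1.7,1],[-0.1,-0.25,-0.02,0,0.7,1.7,1],[-0.1,-0.25,-0.02,0,0.7,1.7,1],[-0.1,-0.25,-0.02,0,0.7,1.7,1]]]' 20
python3 -m pendant '[[[-0.02,-0.01,0,0,0,0,1],[-0.02,-0.01,0,0,0,0,1]]]' 20
python3 - <<'E'
from h import *
st(); snap('wrist','w2.png')
E
```

```text
time_s: 11.45
tcp_pos: [0.5852, -0.2285, 0.4049]
eef_rot: [-180.0, -0.7, -176.1]
contact_force: [1.1, 1.5, 1.0]
gripper_width: 0.0872
gripper_force: 0.0
time_s: 11.65
tcp_pos: [0.6068, -0.2372, 0.4029]
eef_rot: [-180.0, -0.8, -176.3]
contact_force: [-0.8, 0.9, -0.7]
gripper_width: 0.0878
gripper_force: 0.0
t 11.65 grasp [604.6, -237.4, 244.0] rpy [-180.0, -0.8, -176.3] F [-0.8, 0.9, -0.7] w 87.8 gf 0.0 j [-4.0, 19.0, -2.0, 0.0, -70.0, -82.0]
```

View pics/w2.png

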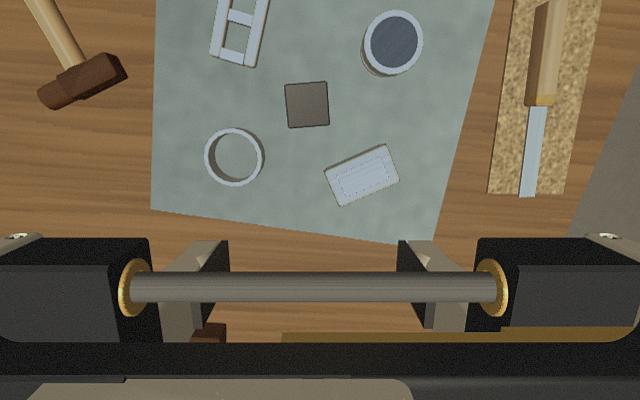

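The wrist view shows the salt dish top at (392,42), the bangle at (234,157), the casket corners at (326,180), (387,145), (399,178) and (341,206), and the end of the buckle at (210,56)-(257,66). The opener lies on its mat.

```bash
python3 - <<'E'
from h import *
w=cam('wrist'); f=lambda uv,z:(ray(w,uv,z)*1000).round(0)[:,:2].tolist()
print('salt c',f([(392,42)],.052),'rim',f([(363,42),(422,42),(392,11),(392,74)],.052))
print('bangle',f([(234,157)],.038),'rim',f([(204,157),(264,157)],.038))
c=ray(w,[(326,180),(387,145),(399,178),(341,206)],.038); print('casket',(c.mean(0)*1000).round(0),'edges',[round(1000*np.linalg.norm(c[i]-c[i-1])) for i in range(4)],'yaw long',np.degrees(np.arctan2(*(c[1]-c[0]+c[2]-c[3])[1::-1])).round(1))
b=ray(w,[(210,57),(257,66),(222,0),(269,0)],.026); print('buckle',(b*1000).round(0)[:,:2].tolist(),'w',np.linalg.norm(b[0]-b[1]))
d=[(b[2]-b[0]),(b[3]-b[1])]; print([np.degrees(np.arctan2(v[1],v[0])).round(1) for v in d], np.degrees(np.arctan2(*(b[1]-b[0])[1::-1])))
e=((b[0]+b[1])/2); u=d[0]/np.linalg.norm(d[0]); print('buckle centre',((e+.042*u)*1000).round(0))
go(.458,-.168,.10,172.6); print(tub(-.018,.066))
E
```

```text
salt c [[460.0, -172.0]] rim [[462.0, -199.0], [459.0, -145.0], [435.0, -176.0], [488.0, -169.0]]
bangle [[578.0, -321.0]] rim [[580.0, -352.0], [576.0, -289.0]]
casket [ 591. -183.   38.] edges [33, 73, 38, 69] yaw long 122.4
buckle [[481.0, -348.0], [486.0, -301.0], [429.0, -336.0], [426.0, -291.0]] w 0.047813506829984115
[np.float64(166.7), np.float64(170.4)] 83.5826730595722
buckle centre [ 442. -315.   26.]
shift mm [140.8, 77.7, 146.2] turn [-0.06, -0.82, 11.19]
[0.48673138 0.18115043]
```

```bash
python3 -m pendant '[[[0.14,0.075,0.145,0,-0.8,11.2,1],[0.14,0.075,0.145,0,-0.8,11.2,1],[0.14,0.075,0.145,0,-0.8,11.2,1],[0.14,0.075,0.145,0,-0.8,11.2,1],[0.14,0.075,0.145,0,-0.8,11.2,1]]]' 30
python3 -c "
from h import *
st();go(.460,-.171,.0525,172.6)"
```

```text
time_s: 12.2
tcp_pos: [0.453, -0.1684, 0.2586]
eef_rot: [-180.0, -0.2, 172.7]
contact_force: [0.0, 0.2, 1.1]
gripper_width: 0.0877
gripper_force: 0.0
t 12.2 grasp [452.3, -168.5, 99.6] rpy [-180.0, -0.2, 172.7] F [0.0, 0.2, 1.1] w 87.7 gf 0.0 j [3.0, 11.0, -34.0, -0.0, -45.0, -100.0]
shift mm [-7.5, -1.6, 47.1] turn [-0.04, -0.23, 0.1]
```

```bash
python3 -m pendant '[[[-0.0075,-0.0015,0.047,0,-0.2,0,1],[-0.0075,-0.0015,0.047,0,-0.2,0,1],[-0.0075,-0.0015,0.047,0,-0.2,0,1],[-0.0075,-0.0015,0.047,0,-0.2,0,-1],[-0.0075,-0.0015,0.047,0,-0.2,0,-1]]]' 30
python3 -m pendant '[[[0,0,0,0,0,0,-1],[0,0,0,0,0,0,-1],[0,0,0,0,0,0,-1],[0,0,0,0,0,0,-1],[0,0,0,0,0,0,-1]]]' 30
python3 -m pendant '[[[0,0,-0.03,0,0,0,-1],[0,0,-0.07,0,0,0,-1],[0,0,-0.11,0,0,0,-1],[0,0,-0.15,0,0,0,-1],[0,0,-0.15,0,0,0,-1]]]' 30
python3 -c "
from h import *
st();go(*tub(-.018,.066),.2,172.6)"
```

```text
time_s: 12.7
tcp_pos: [0.4666, -0.1724, 0.2163]
eef_rot: [-180.0, 0.5, 172.7]
contact_force: [0.9, 0.3, -0.2]
gripper_width: 0.0769
gripper_force: 0.0
time_s: 13.2
tcp_pos: [0.4662, -0.1724, 0.215]
eef_rot: [-179.9, 0.3, 172.7]
contact_force: [-1.5, 1.3, 6.5]
gripper_width: 0.0555
gripper_force: 30.0
time_s: 13.7
tcp_pos: [0.4666, -0.1724, 0.3699]
eef_rot: [-179.9, 0.8, 172.7]
contact_force: [-0.0, 0.5, -1.6]
gripper_width: 0.0549
gripper_force: 30.0
t 13.7 grasp [468.9, -172.9, 210.9] rpy [-179.9, 0.8, 172.7] F [-0.0, 0.5, -1.6] w 54.9 gf 30.0 j [2.0, 5.0, -25.0, 0.0, -60.0, -100.0]
shift mm [24.9, 353.3, 10.1] turn [-0.07, 0.84, 0.14]
```

```bash
python3 -m pendant '[[[0.02,0.353,0.01,0,0.8,0,-1],[0.02,0.353,0.01,0,0.8,0,-1],[0.02,0.353,0.01,0,0.8,0,-1],[0.02,0.353,0.01,0,0.8,0,-1],[0.02,0.353,0.01,0,0.8,0,-1]]]' 30
python3 -c "
from h import *
st();go(*tub(-.018,.061),.2,172.6)"
```

```text
time_s: 14.2
tcp_pos: [0.4824, 0.0788, 0.3564]
eef_rot: [-179.9, -0.5, 172.7]
contact_force: [1.8, 0.1, -0.6]
gripper_width: 0.0554
gripper_force: 30.0
t 14.2 grasp [480.9, 78.8, 197.4] rpy [-179.9, -0.5, 172.7] F [1.8, 0.1, -0.6] w 55.4 gf 30.0 j [32.0, 5.0, -26.0, -0.0, -59.0, -129.0]
shift mm [3.8, 102.0, -2.7] turn [-0.08, -0.52, 0.07]
```

```bash
python3 -m pendant '[[[0.004,0.05,0,0,-0.5,0,-1],[0.004,0.102,0,0,-0.5,0,-1],[0.004,0.102,0,0,-0.5,0,-1],[0.004,0.102,0,0,-0.5,0,-1]]]' 30
python3 -c "
from h import *
st();go(*tub(-.018,.061),.077,172.6)"
```

```text
time_s: 14.6
tcp_pos: [0.4917, 0.18, 0.3557]
eef_rot: [-179.9, -0.1, 172.8]
contact_force: [0.0, -0.9, -1.6]
gripper_width: 0.0552
gripper_force: 30.0
t 14.6 grasp [491.4, 179.6, 196.7] rpy [-179.9, -0.1, 172.8] F [0.0, -0.9, -1.6] w 55.2 gf 30.0 j [42.0, 9.0, -22.0, 0.0, -59.0, -139.0]
shift mm [-0.1, 0.8, 119.7] turn [-0.15, -0.09, 0.22]
```

```bash
python3 -m pendant '[[[0,0.001,0.04,0,0,0,-1],[0,0.001,0.08,0,0,0,-1],[0,0.001,0.11,0,0,0,-1],[0,0.001,0.12,0,0,0,-1],[0,0.001,0.12,0,0,0,-1]]]' 30
python3 -m pendant '[[[0,0,0.001,0,0,0,0.5],[0,0,0.001,0,0,0,0.5],[0,0,0.001,0,0,0,0.5],[0,0,0.001,0,0,0,0.5]]]' 30
python3 -m pendant '[[[0,0,-0.05,0,0,0,0.5],[0,0,-0.1,0,0,0,0.5],[0,0,-0.15,0,0,0,0.5],[0,0,-0.18,0,0,0,1],[0,0,-0.18,0,0,0,1]]]' 30
python3 - <<'E'
from h import *
st(); R=np.c_[cx,cy]
# where is the salt / casket now? scene picture, dark dish interior and casket check
c,im=snap('scene','s7.png')
print('salt exp px',proj(c,[[*tub(-.018,.066),.07]]).round())
c,im=snap('side','d7.png')
go(.5905,-.1845,.12,122.4-180+90)
go(.5905,-.1845,.12,122.4)
E
```

```text
time_s: 15.1
tcp_pos: [0.4918, 0.1784, 0.2357]
eef_rot: [-179.8, -0.1, 172.6]
contact_force: [0.5, -0.4, -1.0]
gripper_width: 0.0549
gripper_force: 30.0
time_s: 15.5
tcp_pos: [0.4924, 0.1798, 0.2369]
eef_rot: [180.0, 0.1, 172.7]
contact_force: [0.4, 0.9, -0.3]
gripper_width: 0.0657
gripper_force: 0.0
time_s: 16.0
tcp_pos: [0.4929, 0.1802, 0.4217]
eef_rot: [179.7, 0.4, 172.7]
contact_force: [0.2, 1.0, -0.8]
gripper_width: 0.0769
gripper_force: 0.0
t 16.0 grasp [494.2, 180.8, 262.7] rpy [179.7, 0.4, 172.7] F [0.2, 1.0, -0.8] w 76.9 gf 0.0 j [42.0, 5.0, -17.0, 0.0, -67.0, -139.0]
salt exp px [[355. 168.]]
shift mm [-143.9, -348.9, 137.8] turn [0.13, -0.02, 140.29]
shift mm [-143.9, -348.9, 137.8] turn [0.08, 0.06, 50.29]
```

```bash
cat >> h.py <<'E'
P=dict(casket=(.5905,-.1845,.03),bangle=(.578,-.321,.03),buckle=(.442,-.317,.02),charcoal=(.518,-.248,.03))
def moved(im):
    """mean change against the first scene picture, round each piece's first place"""
    a=cv2.imread('pics/scene0.png')[:,:,::-1].astype(int); c=cam('scene')
    for k,p in P.items():
        u,v=proj(c,[p])[0].round().astype(int); print(k,round(np.abs(a-im)[v-9:v+10,u-11:u+12].mean(),1),end=' ')
    print()
E
python3 -m pendant '[[[-0.144,-0.349,0.05,0,0,50.3,1],[-0.144,-0.349,0.05,0,0,50.3,1],[-0.144,-0.349,0.05,0,0,50.3,1],[-0.144,-0.349,0.05,0,0,50.3,1],[-0.144,-0.349,0.05,0,0,50.3,1]]]' 30
python3 - <<'E'
from h import *
moved(cv2.imread('pics/s7.png')[:,:,::-1]); st(); go(.5905,-.1845,.12,122.4)
E
```

```text
time_s: 16.6
tcp_pos: [0.5565, -0.0613, 0.3817]
eef_rot: [-179.8, -0.0, 129.4]
contact_force: [0.4, 1.2, 0.5]
gripper_width: 0.0879
gripper_force: 0.0
casket 3.0 bangle 2.8 buckle 3.0 charcoal 2.1 
t 16.6 grasp [556.2, -61.6, 222.7] rpy [-179.8, -0.0, 129.4] F [0.4, 1.2, 0.5] w 87.9 gf 0.0 j [14.0, 11.0, -16.0, 0.0, -63.0, -154.0]
shift mm [-116.8, -51.6, 102.8] turn [-0.15, -0.01, 6.99]
```

```bash
python3 -m pendant '[[[-0.11,-0.049,0.1,0,0,7,1],[-0.11,-0.049,0.1,0,0,7,1],[-0.11,-0.049,0.1,0,0,7,1],[-0.11,-0.049,0.1,0,0,7,1],[-0.11,-0.049,0.1,0,0,7,1]]]' 30
python3 -c "
from h import *
c,im=snap('scene','s8.png'); moved(im)
st();go(.5905,-.1845,.043,122.4)"
```

```text
time_s: 17.1
tcp_pos: [0.5885, -0.1767, 0.2803]
eef_rot: [-179.7, -0.1, 122.6]
contact_force: [-0.2, 0.6, -0.5]
gripper_width: 0.0879
gripper_force: 0.0
casket 3.5 bangle 3.3 buckle 3.5 charcoal 2.4 
t 17.15 grasp [588.5, -176.0, 123.0] rpy [-179.8, -0.0, 122.7] F [0.1, 0.7, 0.7] w 87.9 gf 0.0 j [2.0, 21.0, -16.0, 0.0, -53.0, -149.0]
shift mm [-8.2, -3.2, 80.1] turn [-0.18, -0.03, 0.26]
```

```bash
python3 -m pendant '[[[-0.008,-0.003,0.04,0,0,0,1],[-0.008,-0.003,0.08,0,0,0,1],[-0.008,-0.003,0.08,0,0,0,1],[-0.008,-0.003,0.08,0,0,0,-1],[-0.008,-0.003,0.08,0,0,0,-1]]]' 30
python3 -m pendant '[[[-0.008,-0.003,0.0,0,0,0,-1]]]' 30 >/dev/null; python3 -c "
from h import *
st()"
```

```text
time_s: 17.65
tcp_pos: [0.5924, -0.1833, 0.2063]
eef_rot: [179.9, 0.2, 122.8]
contact_force: [-0.9, 0.5, 0.0]
gripper_width: 0.0767
gripper_force: 0.0
t 17.75 grasp [594.6, -191.8, 47.2] rpy [179.9, 0.2, 122.8] F [0.8, 0.5, -0.1] w 69.0 gf 0.0 j [0.0, 27.0, -19.0, 0.0, -44.0, -147.0]
```

I shifted once too often there, so I'll undo that and finish closing.

```bash
python3 -m pendant '[[[0.008,0.003,0.003,0,0,0,0],[0.008,0.003,0.003,0,0,0,-1],[0.008,0.003,0.003,0,0,0,-1],[0.008,0.003,0.003,0,0,0,-1],[0.008,0.003,0.003,0,0,0,-1]]]' 35
python3 -m pendant '[[[0,0,0,0,0,0,-1],[0,0,0,0,0,0,-1],[0,0,0,0,0,0,-1]]]' 35
python3 -c "
from h import *
st()"
python3 -m pendant '[[[0,0,-0.03,0,0,0,-1],[0,0,-0.07,0,0,0,-1],[0,0,-0.11,0,0,0,-1],[0,0,-0.15,0,0,0,-1],[0,0,-0.15,0,0,0,-1]]]' 35
python3 -c "
from h import *
st();go(*tub(-.028,-.055),.19,172.6)"
```

```text
time_s: 18.25
tcp_pos: [0.5912, -0.1839, 0.201]
eef_rot: [-180.0, 0.1, 122.7]
contact_force: [-2.0, 2.1, 6.1]
gripper_width: 0.0445
gripper_force: 34.1
time_s: 18.55
tcp_pos: [0.5913, -0.1839, 0.201]
eef_rot: [-180.0, 0.1, 122.7]
contact_force: [-2.6, 1.3, 5.0]
gripper_width: 0.0442
gripper_force: 34.1
t 18.55 grasp [591.3, -184.1, 42.0] rpy [-180.0, 0.1, 122.7] F [-2.6, 1.3, 5.0] w 44.2 gf 34.1 j [1.0, 27.0, -20.0, 0.0, -44.0, -148.0]
time_s: 19.05
tcp_pos: [0.5927, -0.1842, 0.3569]
eef_rot: [179.6, 0.4, 122.8]
contact_force: [0.3, -0.5, -1.9]
gripper_width: 0.0444
gripper_force: 34.1
t 19.05 grasp [594.3, -184.6, 197.9] rpy [179.6, 0.4, 122.8] F [0.3, -0.5, -1.9] w 44.4 gf 34.1 j [1.0, 17.0, -11.0, 0.0, -62.0, -148.0]
shift mm [278.9, 194.6, 7.1] turn [0.18, 0.58, -49.83]
```

```bash
python3 -m pendant '[[[0.279,0.194,0,0,0,-49.8,-1],[0.279,0.194,0,0,0,-49.8,-1],[0.279,0.194,0,0,0,-49.8,-1],[0.279,0.194,0,0,0,-49.8,-1],[0.279,0.194,0,0,0,-49.8,-1]]]' 35
python3 -c "
from h import *
st();go(*tub(-.028,-.055),.19,172.6)"
```

```text
time_s: 19.55
tcp_pos: [0.5999, 0.0678, 0.3497]
eef_rot: [-179.9, -0.0, 166.0]
contact_force: [1.6, 0.5, -1.6]
gripper_width: 0.0445
gripper_force: 34.1
t 19.55 grasp [599.9, 67.7, 190.7] rpy [-179.9, -0.0, 166.0] F [1.6, 0.5, -1.6] w 44.5 gf 34.1 j [25.0, 16.0, -13.0, 0.0, -61.0, -129.0]
shift mm [15.9, 86.5, 0.6] turn [-0.07, -0.01, -6.57]
```

```bash
python3 -m pendant '[[[0.016,0.05,0,0,0,-6.6,-1],[0.016,0.086,0,0,0,-6.6,-1],[0.016,0.086,0,0,0,-6.6,-1],[0.016,0.086,0,0,0,-6.6,-1]]]' 35
python3 -c "
from h import *
st();go(*tub(-.028,-.055),.066,172.6)"
```

```text
time_s: 19.95
tcp_pos: [0.6059, 0.1543, 0.349]
eef_rot: [-179.9, -0.1, 172.4]
contact_force: [-0.0, -0.2, -1.2]
gripper_width: 0.0443
gripper_force: 34.1
t 19.95 grasp [605.7, 154.1, 190.0] rpy [-179.9, -0.1, 172.4] F [-0.0, -0.2, -1.2] w 44.3 gf 34.1 j [32.0, 18.0, -10.0, 0.0, -62.0, -130.0]
shift mm [0.5, 1.5, 124.0] turn [-0.11, -0.06, -0.22]
```

```bash
python3 -m pendant '[[[0,0.0015,0.05,0,0,0,-1],[0,0.0015,0.09,0,0,0,-1],[0,0.0015,0.115,0,0,0,-1],[0,0.0015,0.124,0,0,0,-1],[0,0.0015,0.124,0,0,0,-1]]]' 35
python3 -m pendant '[[[0,0,0,0,0,0,0.25],[0,0,0,0,0,0,0.25],[0,0,0,0,0,0,0.25],[0,0,0,0,0,0,0.25]]]' 30
python3 -m pendant '[[[0,0,-0.05,0,0,0,0.25],[0,0,-0.1,0,0,0,0.25],[0,0,-0.15,0,0,0,0.25],[0,0,-0.19,0,0,0,1],[0,0,-0.19,0,0,0,1]]]' 30
python3 - <<'E'
from h import *
c,im=snap('scene','s9.png'); moved(im); st()
for y in (170,167,-10,-13): go(.441,-.316,.12,y)
E
```

```text
time_s: 20.45
tcp_pos: [0.6061, 0.1535, 0.225]
eef_rot: [-179.8, -0.1, 172.2]
contact_force: [0.6, -0.5, -0.5]
gripper_width: 0.0443
gripper_force: 34.1
time_s: 20.85
tcp_pos: [0.6065, 0.1548, 0.2273]
eef_rot: [180.0, 0.1, 172.3]
contact_force: [0.6, 0.4, -0.3]
gripper_width: 0.055
gripper_force: 0.0
time_s: 21.35
tcp_pos: [0.6072, 0.1551, 0.424]
eef_rot: [179.7, 0.6, 172.3]
contact_force: [0.7, 0.5, -0.8]
gripper_width: 0.0655
gripper_force: 0.0
casket 25.0 bangle 2.0 buckle 2.1 charcoal 1.6 
t 21.4 grasp [607.6, 155.4, 261.4] rpy [179.8, 0.4, 172.3] F [0.8, 0.8, -2.4] w 69.4 gf 0.0 j [32.0, 15.0, -5.0, 0.0, -70.0, -130.0]
shift mm [101.9, -489.4, 139.2] turn [0.19, 0.36, 2.31]
shift mm [101.9, -489.4, 139.2] turn [0.2, 0.35, 5.31]
shift mm [101.9, -489.4, 139.2] turn [-0.56, 0.3, -177.68]
shift mm [101.9, -489.4, 139.2] turn [-0.54, 0.31, -174.68]
```

```bash
python3 -m pendant '[[[0.1,-0.487,0.02,0,0.4,4,1],[0.1,-0.487,0.02,0,0.4,4,1],[0.1,-0.487,0.02,0,0.4,4,1],[0.1,-0.487,0.02,0,0.4,4,1],[0.1,-0.487,0.02,0,0.4,4,1]]]' 30
python3 -c "
from h import *
st();go(.440,-.317,.12,168)"
```

```text
time_s: 21.9
tcp_pos: [0.5223, -0.0824, 0.4056]
eef_rot: [-179.9, -0.4, 168.3]
contact_force: [0.8, -0.5, -0.2]
gripper_width: 0.0876
gripper_force: 0.0
t 21.9 grasp [521.0, -82.4, 246.6] rpy [-179.9, -0.4, 168.3] F [0.8, -0.5, -0.2] w 87.6 gf 0.0 j [12.0, 7.0, -17.0, -0.0, -66.0, -114.0]
shift mm [32.1, -246.2, 127.2] turn [-0.09, -0.44, 0.33]
```

```bash
python3 -m pendant '[[[0.027,-0.243,0.125,0,0,0,1],[0.027,-0.243,0.125,0,0,0,1],[0.027,-0.243,0.125,0,0,0,1],[0.027,-0.243,0.125,0,0,0,1],[0.027,-0.243,0.125,0,0,0,1]]]' 30
python3 -m pendant '[[[0.002,0,0,0,0,0,1]]]' 30
python3 -c "
from h import *
c,im=snap('scene','s10.png'); moved(im)
st();go(.440,-.317,.036,168)"
```

```text
time_s: 22.4
tcp_pos: [0.4526, -0.2938, 0.2917]
eef_rot: [-179.9, -0.4, 168.3]
contact_force: [1.3, -0.9, -0.4]
gripper_width: 0.0877
gripper_force: 0.0
time_s: 22.5
tcp_pos: [0.4487, -0.2952, 0.2889]
eef_rot: [-180.0, -0.8, 168.0]
contact_force: [-0.5, 0.3, 0.0]
gripper_width: 0.0876
gripper_force: 0.0
casket 23.6 bangle 1.0 buckle 1.1 charcoal 0.9 
t 22.55 grasp [447.7, -293.6, 131.4] rpy [-179.9, -0.7, 168.0] F [-1.1, 1.1, 0.3] w 87.9 gf 0.0 j [-12.0, 14.0, -25.0, 0.0, -52.0, -90.0]
shift mm [3.4, -24.5, 95.4] turn [-0.05, -0.69, 0.03]
```

```bash
python3 -m pendant '[[[0.003,-0.0245,0.04,0,-0.7,0,1],[0.003,-0.0245,0.07,0,-0.7,0,1],[0.003,-0.0245,0.07,0,-0.7,0,1]]]' 30
python3 -c "
from h import *
st();go(.440,-.317,.036,168)"
```

```text
time_s: 22.85
tcp_pos: [0.442, -0.3146, 0.2197]
eef_rot: [-180.0, -0.1, 168.2]
contact_force: [-0.9, 0.8, 0.7]
gripper_width: 0.0877
gripper_force: 0.0
t 22.85 grasp [441.8, -314.6, 60.7] rpy [-180.0, -0.1, 168.2] F [-0.9, 0.8, 0.7] w 87.7 gf 0.0 j [-15.0, 19.0, -29.0, 0.0, -42.0, -87.0]
shift mm [1.4, -2.7, 24.7] turn [-0.02, -0.07, 0.24]
```

```bash
python3 -m pendant '[[[0.001,-0.002,0.0245,0,0,0,0.5],[0.001,-0.002,0.0245,0,0,0,0],[0.001,-0.002,0.0245,0,0,0,-1],[0.001,-0.002,0.0245,0,0,0,-1],[0.001,-0.002,0.0245,0,0,0,-1]]]' 35
python3 -m pendant '[[[0,0,0,0,0,0,-1],[0,0,0,0,0,0,-1],[0,0,0,0,0,0,-1],[0,0,0,0,0,0,-1]]]' 35
python3 -c "
from h import *
st()"
python3 -m pendant '[[[0,0,-0.03,0,0,0,-1],[0,0,-0.07,0,0,0,-1],[0,0,-0.11,0,0,0,-1],[0,0,-0.15,0,0,0,-1],[0,0,-0.17,0,0,0,-1]]]' 35
python3 -c "
from h import *
st();go(*tub(.028,.012),.19,-97.4)"
```

```text
time_s: 23.35
tcp_pos: [0.443, -0.3172, 0.2001]
eef_rot: [-179.9, 0.4, 168.3]
contact_force: [-0.4, -0.1, 0.2]
gripper_width: 0.0534
gripper_force: 0.4
time_s: 23.75
tcp_pos: [0.4428, -0.3173, 0.1998]
eef_rot: [-179.9, 0.4, 168.3]
contact_force: [-0.1, 2.2, 7.6]
gripper_width: 0.047
gripper_force: 35.0
t 23.75 grasp [443.9, -317.8, 40.8] rpy [-179.9, 0.4, 168.3] F [-0.1, 2.2, 7.6] w 47.0 gf 35.0 j [-15.0, 21.0, -30.0, 0.0, -39.0, -87.0]
time_s: 24.25
tcp_pos: [0.4416, -0.3171, 0.3728]
eef_rot: [-179.9, 0.6, 168.3]
contact_force: [1.6, -0.9, -0.7]
gripper_width: 0.0473
gripper_force: 35.0
t 24.25 grasp [443.2, -317.8, 213.8] rpy [-179.9, 0.6, 168.3] F [1.6, -0.9, -0.7] w 47.3 gf 35.0 j [-15.0, 9.0, -19.0, 0.0, -61.0, -87.0]
shift mm [6.6, 547.0, 22.4] turn [-0.6, 0.34, -94.29]
```

```bash
python3 -m pendant '[[[0.006,0.4,0,0,0,-94.3,-1],[0.006,0.4,0,0,0,-94.3,-1],[0.006,0.4,0,0,0,-94.3,-1],[0.006,0.4,0,0,0,-94.3,-1],[0.006,0.4,0,0,0,-94.3,-1]]]' 50
python3 -c "
from h import *
st();go(*tub(.028,.012),.19,-97.4)"
```

```text
time_s: 24.75
tcp_pos: [0.4881, -0.0695, 0.3687]
eef_rot: [-179.7, 0.2, -148.4]
contact_force: [1.2, -0.2, -0.5]
gripper_width: 0.0467
gripper_force: 50.0
t 24.75 grasp [489.0, -69.9, 209.7] rpy [-179.7, 0.2, -148.4] F [1.2, -0.2, -0.5] w 46.7 gf 50.0 j [15.0, 5.0, -25.0, 0.0, -60.0, -73.0]
shift mm [-201.0, 216.1, 19.4] turn [-0.36, 0.08, -51.0]
```

```bash
python3 -m pendant '[[[-0.201,0.216,0,0,0,-51,-1],[-0.201,0.216,0,0,0,-51,-1],[-0.201,0.216,0,0,0,-51,-1],[-0.201,0.216,0,0,0,-51,-1],[-0.201,0.216,0,0,0,-51,-1]]]' 50
python3 -c "
from h import *
st();go(*tub(.028,.012),.19,-97.4)"
```

```text
time_s: 25.25
tcp_pos: [0.5388, 0.1755, 0.3683]
eef_rot: [-179.7, -0.0, -105.4]
contact_force: [1.5, 0.2, -0.5]
gripper_width: 0.0471
gripper_force: 50.0
t 25.25 grasp [539.7, 175.2, 209.3] rpy [-179.7, -0.0, -105.4] F [1.5, 0.2, -0.5] w 47.1 gf 50.0 j [38.0, 12.0, -16.0, 0.0, -61.0, -53.0]
shift mm [-44.7, 4.7, 19.2] turn [-0.33, -0.06, -8.0]
```

```bash
python3 -m pendant '[[[-0.043,0.004,0,0,0,-8,-1],[-0.043,0.004,0,0,0,-8,-1],[-0.043,0.004,0,0,0,-8,-1]]]' 50
python3 -c "
from h import *
st();go(*tub(.028,.01),.065,-97.4)"
```

```text
time_s: 25.55
tcp_pos: [0.5466, 0.2169, 0.3673]
eef_rot: [-179.7, -0.1, -97.7]
contact_force: [-0.3, -0.5, -0.6]
gripper_width: 0.0469
gripper_force: 50.0
t 25.55 grasp [547.3, 216.4, 208.3] rpy [-179.7, -0.1, -97.7] F [-0.3, -0.5, -0.6] w 46.9 gf 50.0 j [41.0, 14.0, -14.0, 0.0, -62.0, -49.0]
shift mm [-3.2, -0.6, 143.3] turn [-0.25, -0.15, -0.32]
```

```bash
python3 -m pendant '[[[-0.001,-0.001,0.05,0,0,0,-1],[-0.001,-0.001,0.1,0,0,0,-1],[-0.001,-0.001,0.13,0,0,0,-1],[-0.001,-0.001,0.143,0,0,0,-1],[-0.001,-0.001,0.143,0,0,0,-1]]]' 50
python3 -m pendant '[[[0,0,0,0,0,0,0.3],[0,0,0,0,0,0,0.3],[0,0,0,0,0,0,0.3],[0,0,0,0,0,0,0.3]]]' 30
python3 -m pendant '[[[0,0,-0.05,0,0,0,0.3],[0,0,-0.1,0,0,0,0.3],[0,0,-0.15,0,0,0,0.3],[0,0,-0.19,0,0,0,1],[0,0,-0.19,0,0,0,1]]]' 30
python3 - <<'E'
from h import *
c,im=snap('scene','s11.png'); moved(im); st()
go(.550,-.317,.12,-97)
E
```

```text
time_s: 26.05
tcp_pos: [0.5485, 0.2153, 0.2237]
eef_rot: [-179.8, -0.2, -97.9]
contact_force: [0.2, -0.1, -0.3]
gripper_width: 0.047
gripper_force: 50.0
time_s: 26.45
tcp_pos: [0.549, 0.2167, 0.226]
eef_rot: [-179.6, -0.0, -97.8]
contact_force: [0.2, -0.6, -0.2]
gripper_width: 0.0569
gripper_force: 0.0
time_s: 26.95
tcp_pos: [0.5487, 0.2173, 0.4225]
eef_rot: [-179.2, 0.3, -97.7]
contact_force: [0.1, -0.4, -0.5]
gripper_width: 0.0677
gripper_force: 0.0
casket 25.5 bangle 2.7 buckle 20.6 charcoal 2.0 
t 27.0 grasp [549.8, 217.4, 260.1] rpy [-179.4, 0.2, -97.7] F [-0.6, 0.1, -1.0] w 71.5 gf 0.0 j [41.0, 12.0, -10.0, 0.0, -68.0, -49.0]
shift mm [529.5, -72.4, 139.1] turn [-0.62, 0.19, -0.74]
```

```bash
python3 -m pendant '[[[0.25,-0.035,0,-0.6,0,0.4,-0.45],[0.25,-0.035,0,-0.6,0,0.4,-0.45],[0.25,-0.035,0,-0.6,0,0.4,-0.45],[0.25,-0.035,0,-0.6,0,0.4,-0.45],[0.25,-0.035,0,-0.6,0,0.4,-0.45]]]' 40
python3 -m pendant '[[[0.25,-0.035,0.1,0,0,0,-0.45],[0.25,-0.035,0.1,0,0,0,-0.45],[0.25,-0.035,0.1,0,0,0,-0.45],[0.25,-0.035,0.1,0,0,0,-0.45],[0.25,-0.035,0.1,0,0,0,-0.45]]]' 40
python3 -c "
from h import *
st();go(.5487,-.3153,.1,-97.4)"
```

```text
time_s: 27.5
tcp_pos: [0.548, -0.0349, 0.4149]
eef_rot: [179.7, -0.1, -98.1]
contact_force: [0.8, 0.1, -0.6]
gripper_width: 0.0426
gripper_force: 0.0
time_s: 28.0
tcp_pos: [0.5467, -0.2673, 0.3223]
eef_rot: [179.7, -0.1, -98.2]
contact_force: [1.5, 0.6, 1.1]
gripper_width: 0.0243
gripper_force: 0.0
t 28.0 grasp [545.8, -267.4, 163.3] rpy [179.7, -0.1, -98.2] F [1.5, 0.6, 1.1] w 24.3 gf 0.0 j [-8.0, 18.0, -14.0, 0.0, -58.0, -1.0]
shift mm [47.1, -9.1, 63.3] turn [0.33, -0.09, -0.76]
```

```bash
python3 -m pendant '[[[0.045,-0.009,0.05,0.3,0,-0.7,-0.45],[0.045,-0.009,0.058,0.3,0,-0.7,-0.45],[0.045,-0.009,0.058,0.3,0,-0.7,-0.45],[0.045,-0.009,0.058,0.3,0,-0.7,-0.45]]]' 40
python3 -c "
from h import *
c,im=snap('scene','s12.png'); st();go(.549,-.316,.040,-97.4)
a=cv2.imread('pics/scene0.png')[:,:,::-1].astype(int); u,v=proj(cam('scene'),[P['bangle']])[0].astype(int); print(np.abs(a-im)[v:v+14,u-8:u+14].mean())"
```

```text
time_s: 28.4
tcp_pos: [0.5494, -0.3115, 0.265]
eef_rot: [179.9, -0.1, -97.5]
contact_force: [-0.3, -0.1, 0.6]
gripper_width: 0.0243
gripper_force: 0.0
t 28.45 grasp [549.9, -311.4, 107.2] rpy [-180.0, -0.1, -97.4] F [-0.6, 0.4, 0.3] w 24.3 gf 0.0 j [-12.0, 23.0, -15.0, 0.0, -52.0, 4.0]
shift mm [4.8, 0.3, 67.2] turn [-0.02, -0.11, -0.04]
1.4004329004329004
```

```bash
python3 -m pendant '[[[0.004,0,0.03,0,0,0,-0.45],[0.004,0,0.055,0,0,0,-0.45],[0.004,0,0.067,0,0,0,-0.45],[0.004,0,0.067,0,0,0,-0.45]]]' 40
python3 -c "
from h import *
st()"
python3 -m pendant '[[[0,0,0,0,0,0,-1],[0,0,0,0,0,0,-1],[0,0,0,0,0,0,-1],[0,0,0,0,0,0,-1],[0,0,0,0,0,0,-1]]]' 40
python3 -c "
from h import *
st()"
python3 -m pendant '[[[0,0,-0.03,0,0,0,-1],[0,0,-0.07,0,0,0,-1],[0,0,-0.11,0,0,0,-1],[0,0,-0.15,0,0,0,-1],[0,0,-0.17,0,0,0,-1]]]' 50
python3 -c "
from h import *
st();go(*tub(.044,-.065+.0285),.19,-97.4)"
```

```text
time_s: 28.85
tcp_pos: [0.5492, -0.3146, 0.1983]
eef_rot: [179.9, -0.1, -97.4]
contact_force: [-0.4, 0.6, 0.5]
gripper_width: 0.0242
gripper_force: 0.0
t 28.85 grasp [548.9, -314.8, 39.3] rpy [179.9, -0.1, -97.4] F [-0.4, 0.6, 0.5] w 24.2 gf 0.0 j [-12.0, 28.0, -18.0, 0.0, -44.0, 5.0]
time_s: 29.35
tcp_pos: [0.5498, -0.3156, 0.2002]
eef_rot: [-179.8, -0.1, -97.4]
contact_force: [0.0, 2.2, 6.8]
gripper_width: 0.0052
gripper_force: 40.8
t 29.35 grasp [550.1, -316.1, 41.2] rpy [-179.8, -0.1, -97.4] F [0.0, 2.2, 6.8] w 5.2 gf 40.8 j [-12.0, 28.0, -18.0, 0.0, -44.0, 5.0]
time_s: 29.85
tcp_pos: [0.5494, -0.3156, 0.3732]
eef_rot: [-179.7, -0.2, -97.5]
contact_force: [0.2, -0.1, -0.4]
gripper_width: 0.0053
gripper_force: 50.6
t 29.85 grasp [550.2, -316.2, 214.2] rpy [-179.7, -0.2, -97.5] F [0.2, -0.1, -0.4] w 5.3 gf 50.6 j [-12.0, 18.0, -8.0, 0.0, -64.0, 5.0]
shift mm [-546.6, 24.2, 22.5] turn [-0.31, -0.17, -0.05]
```

```bash
python3 -m pendant '[[[-0.25,0.011,0,0,0,0,-1],[-0.25,0.011,0,0,0,0,-1],[-0.25,0.011,0,0,0,0,-1],[-0.25,0.011,0,0,0,0,-1],[-0.25,0.011,0,0,0,0,-1]]]' 50
python3 -m pendant '[[[-0.25,0.011,0.01,0,0,0,-1],[-0.25,0.011,0.01,0,0,0,-1],[-0.25,0.011,0.01,0,0,0,-1],[-0.25,0.011,0.01,0,0,0,-1],[-0.25,0.011,0.01,0,0,0,-1]]]' 50
python3 -c "
from h import *
st();go(*tub(.042,-.036),.19,-97.4)"
```

```text
time_s: 30.35
tcp_pos: [0.5702, -0.0644, 0.3686]
eef_rot: [-180.0, -0.1, -97.5]
contact_force: [1.5, -0.8, -0.6]
gripper_width: 0.0053
gripper_force: 50.6
time_s: 30.85
tcp_pos: [0.5918, 0.1846, 0.3581]
eef_rot: [-180.0, -0.1, -97.5]
contact_force: [1.6, -0.1, 0.3]
gripper_width: 0.0052
gripper_force: 50.6
t 30.85 grasp [591.9, 184.4, 199.1] rpy [-180.0, -0.1, -97.5] F [1.6, -0.1, 0.3] w 5.2 gf 50.6 j [35.0, 17.0, -10.0, 0.0, -62.0, -43.0]
shift mm [-43.1, 1.8, 9.1] turn [-0.03, -0.08, -0.06]
```

```bash
python3 -m pendant '[[[-0.037,0.002,0.009,0,0,0,-1],[-0.037,0.002,0.009,0,0,0,-1],[-0.037,0.002,0.009,0,0,0,-1]]]' 50
python3 -c "
from h import *
st();go(*tub(.038,-.036),.066,-97.4)"
```

```text
time_s: 31.15
tcp_pos: [0.5947, 0.2205, 0.3482]
eef_rot: [180.0, -0.1, -97.4]
contact_force: [-0.4, -0.9, 0.4]
gripper_width: 0.0053
gripper_force: 50.6
t 31.15 grasp [594.5, 220.1, 189.2] rpy [180.0, -0.1, -97.4] F [-0.4, -0.9, 0.4] w 5.3 gf 50.6 j [38.0, 19.0, -9.0, 0.0, -62.0, -45.0]
shift mm [-3.4, -0.1, 123.2] turn [0.05, -0.14, 0.03]
```

```bash
python3 -m pendant '[[[-0.001,0,0.05,0,0,0,-1],[-0.001,0,0.09,0,0,0,-1],[-0.001,0,0.115,0,0,0,-1],[-0.001,0,0.123,0,0,0,-1],[-0.001,0,0.123,0,0,0,-1]]]' 50
python3 -m pendant '[[[0,0,0,0,0,0,-0.6],[0,0,0,0,0,0,-0.6],[0,0,0,0,0,0,-0.6],[0,0,0,0,0,0,-0.6]]]' 30
python3 -m pendant '[[[0,0,-0.05,0,0,0,-0.6],[0,0,-0.1,0,0,0,-0.6],[0,0,-0.15,0,0,0,-0.6],[0,0,-0.2,0,0,0,-0.6],[0,0,-0.24,0,0,0,-1]]]' 30
python3 -m pendant '[[[0.2,0,0,0,0,0,-1],[0.2,0,0,0,0,0,-1],[0.2,0,0,0,0,0,-1],[0.2,0,0,0,0,0,-1],[0.2,0,0,0,0,0,-1]]]' 30
python3 - <<'E'
from h import *
st(); c,im=snap('side','d13.png'); c,im=snap('scene','s13.png'); 
a=cv2.resize(cv2.imread('pics/d13.png')[210:310,245:375],(520,400),interpolation=2)
b=cv2.resize(im[110:240,290:430][:,:,::-1],(280*400//260+1,400),interpolation=2)
cv2.imwrite('pics/v13.png',cv2.resize(np.hstack([a,b])[:,:],None,fx=.83,fy=.83,interpolation=3)); print(a.shape,b.shape)
E
```

```text
time_s: 31.65
tcp_pos: [0.5952, 0.2194, 0.2253]
eef_rot: [179.9, -0.2, -97.5]
contact_force: [0.0, -0.2, -0.5]
gripper_width: 0.0052
gripper_force: 50.6
time_s: 32.05
tcp_pos: [0.5953, 0.2205, 0.2268]
eef_rot: [-179.9, -0.0, -97.5]
contact_force: [-0.1, 0.0, -1.2]
gripper_width: 0.0175
gripper_force: 0.0
time_s: 32.55
tcp_pos: [0.5948, 0.2205, 0.4699]
eef_rot: [-179.8, 0.0, -97.4]
contact_force: [0.3, 0.6, -0.6]
gripper_width: 0.0139
gripper_force: 0.0
time_s: 33.05
tcp_pos: [0.5678, 0.018, 0.4672]
eef_rot: [-179.9, -0.1, -97.7]
contact_force: [0.4, -0.6, -0.1]
gripper_width: 0.0009
gripper_force: 0.0
t 33.05 grasp [567.9, 17.7, 308.2] rpy [-179.9, -0.1, -97.7] F [0.4, -0.6, -0.1] w 0.9 gf 0.0 j [22.0, 8.0, -7.0, 0.0, -74.0, -29.0]
(400, 520, 3) (400, 431, 3)
```

View pics/v13.png

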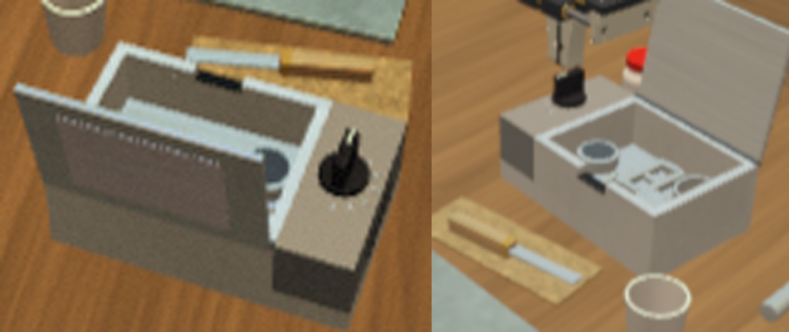

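The salt dish, buckle and bangle sit in the tub, with the casket behind the front wall. The opener is on its mat. To shut the lid I'll go over it and push from behind.

```bash
python3 -m pendant '[[[-0.05,0,-0.015,0,0,0,-1],[-0.1,0,-0.015,0,0,0,-1],[-0.15,0,-0.015,0,0,0,-1],[-0.2,0,-0.015,0,0,0,-1],[-0.25,0,-0.015,0,0,0,-1]]]' 30
python3 -c "
from h import *
st();go(*tub(.155,0),.322,-97.4)"
```

```text
time_s: 33.65
tcp_pos: [0.6009, 0.2719, 0.4808]
eef_rot: [-180.0, -0.1, -97.4]
contact_force: [1.6, 0.7, 0.5]
gripper_width: 0.0003
gripper_force: 0.0
t 33.65 grasp [600.9, 271.7, 321.8] rpy [-180.0, -0.1, -97.4] F [1.6, 0.7, 0.5] w 0.3 gf 0.0 j [41.0, 17.0, 5.0, 0.0, -78.0, -49.0]
shift mm [-68.3, 35.5, -0.3] turn [-0.03, -0.08, 0.04]
```

```bash
python3 -m pendant '[[[-0.05,0.02,0,0,0,0,-1],[-0.067,0.033,0,0,0,0,-1],[-0.067,0.033,0,0,0,0,-1],[-0.067,0.033,0,0,0,0,-1]]]' 30
python3 -m pendant '[[[0,0,0.03,0,0,0,-1],[0,0,0.06,0,0,0,-1],[0,0,0.079,0,0,0,-1],[0,0,0.079,0,0,0,-1]]]' 30
python3 -c "
from h import *
st();go(*tub(.1025,0),.239,-97.4)"
```

```text
time_s: 34.05
tcp_pos: [0.5766, 0.3411, 0.4801]
eef_rot: [180.0, -0.1, -97.3]
contact_force: [-0.3, -0.1, -0.2]
gripper_width: 0.0003
gripper_force: 0.0
time_s: 34.45
tcp_pos: [0.577, 0.338, 0.3985]
eef_rot: [179.8, -0.3, -97.5]
contact_force: [0.3, 0.3, 0.2]
gripper_width: 0.0008
gripper_force: 0.0
t 34.45 grasp [576.3, 337.2, 239.5] rpy [179.8, -0.3, -97.5] F [0.3, 0.3, 0.2] w 0.8 gf 0.0 j [47.0, 20.0, -1.0, 0.0, -70.0, -55.0]
shift mm [46.6, 3.2, 0.7] turn [0.2, -0.31, -0.12]
```

```bash
python3 -m pendant '[[[0.023,0.003,0,0,0,0,-1],[0.046,0.003,0,0,0,0,-1],[0.057,0.003,0,0,0,0,-1],[0.067,0.003,0.001,0,0,0,-1],[0.078,0.003,0.003,0,0,0,-1]]]' 30
python3 -c "
from h import *
st();go(*tub(.061,0),.2345,-97.4)"
```

```text
time_s: 34.95
tcp_pos: [0.5646, 0.2617, 0.3997]
eef_rot: [-179.9, -0.0, -97.5]
contact_force: [0.5, 1.1, 0.2]
gripper_width: 0.0003
gripper_force: 0.7
t 34.95 grasp [564.9, 261.6, 240.7] rpy [-179.9, -0.0, -97.5] F [0.5, 1.1, 0.2] w 0.3 gf 0.7 j [43.0, 16.0, -7.0, 0.0, -67.0, -50.0]
shift mm [10.9, 0.9, 6.2] turn [-0.11, -0.01, -0.06]
```

```bash
python3 -m pendant '[[[0.011,0,0.004,0,0,0,-1],[0.03,0,0.012,0,0,0,-1],[0.048,0,0.023,0,0,0,-1],[0.064,0,0.037,0,0,0,-1],[0.077,0,0.053,0,0,0,-1]]]' 30
python3 -c "
from h import *
st();go(*tub(-.0055,0),.186,-97.4)"
```

```text
time_s: 35.45
tcp_pos: [0.5541, 0.1844, 0.3454]
eef_rot: [-180.0, -0.1, -97.5]
contact_force: [0.5, 0.7, 0.2]
gripper_width: 0.0004
gripper_force: 0.5
t 35.45 grasp [554.2, 184.1, 186.4] rpy [-180.0, -0.1, -97.5] F [0.5, 0.7, 0.2] w 0.4 gf 0.5 j [38.0, 15.0, -16.0, 0.0, -59.0, -45.0]
shift mm [-0.6, 0.4, 0.4] turn [-0.03, -0.1, -0.06]
```

```bash
python3 -m pendant '[[[0.01,0,0.0185,0,0,0,-1],[0.014,0,0.028,0,0,0,-1],[0.017,0,0.038,0,0,0,-1],[0.019,0,0.049,0,0,0,-1],[0.02,0,0.058,0,0,0,-1]]]' 30
python3 -m pendant '[[[0,0,0.001,0,0,0,-1],[0,0,0.002,0,0,0,-1],[0,0,0.003,0,0,0,-1]]]' 30
python3 -c "
from h import *
st()"
```

```text
time_s: 35.95
tcp_pos: [0.5517, 0.1656, 0.2871]
eef_rot: [-180.0, -0.1, -97.4]
contact_force: [-0.2, 0.2, 0.3]
gripper_width: 0.0003
gripper_force: 0.3
time_s: 36.25
tcp_pos: [0.5517, 0.1657, 0.2862]
eef_rot: [-180.0, -0.1, -97.4]
contact_force: [-9.4, -2.5, 21.6]
gripper_width: 0.0006
gripper_force: 10.4
t 36.25 grasp [551.8, 165.3, 127.2] rpy [-180.0, -0.1, -97.4] F [-9.4, -2.5, 21.6] w 0.6 gf 10.4 j [36.0, 17.0, -21.0, 0.0, -52.0, -44.0]
```

The lid is pressed shut, with the fingertips at 108 mm. I'll lift off and measure the dial from both cameras.

```bash
python3 -m pendant '[[[0,0,-0.04,0,0,0,-0.1],[0,0,-0.08,0,0,-30,-0.1],[0,0,-0.12,0,0,-30,-0.1],[0,0,-0.12,0,0,-30,-0.1],[0.06,0,-0.12,0,0,-30,-0.1]]]' 40
python3 -m pendant '[[[0.13,0,-0.02,0,0,-80,-0.1],[0.13,0,-0.02,0,0,-80,-0.1],[0.13,0,-0.02,0,0,-80,-0.1],[0.13,0,-0.02,0,0,-80,-0.1],[0.13,0,-0.02,0,0,-80,-0.1]]]' 40
python3 - <<'E'
from h import *
st()
c,_=None,None
for n in ('side','scene'):
    c,im=snap(n,n+'14.png'); u,v=proj(c,[[.406,.207,.112]])[0].round().astype(int); m=(im.max(2)<60); k=m[v-14:v+12,u-14:u+15]
    print(n,u,v); print('\n'.join(''.join('#' if q else '.' for q in row) for row in k))
    lid=proj(c,[[*tub(-.085,-.1105),.108],[*tub(.085,-.1105),.108]]).round(); print('lid pred',lid.tolist())
E
```

```text
time_s: 36.75
tcp_pos: [0.5464, 0.1194, 0.406]
eef_rot: [-179.8, -0.1, -66.9]
contact_force: [1.1, -1.6, -1.2]
gripper_width: 0.0347
gripper_force: 0.0
time_s: 37.25
tcp_pos: [0.5955, -0.005, 0.4248]
eef_rot: [179.9, -0.0, -25.9]
contact_force: [-0.4, 0.1, 0.0]
gripper_width: 0.0396
gripper_force: 0.0
t 37.25 grasp [595.5, -5.3, 265.8] rpy [179.9, -0.0, -25.9] F [-0.4, 0.1, 0.0] w 39.6 gf 0.0 j [18.0, 12.0, -8.0, 0.0, -70.0, 46.0]
side 349 262
.............................
.............................
.................#...........
................##...........
.............#..##...........
.............#..##...........
............######...........
............######...........
..........########...........
........##########...........
.......############..........
.......#############.........
......###############........
......###############.......#
......###############.......#
......###############......##
......###############......##
.......##############......##
.......#############......##.
........###########.......##.
..........#######.........##.
......................
[... 305 characters left out ...]
###########.....###.........
.###########...#######.......
.#########....#########......
.#.......#..###########......
.........###############.....
.........###############.....
.........###############.....
.........###############.....
.........##############......
.........##############......
........###############......
........###############......
........###############......
.......#################.....
............######..###......
.....................##......
.............................
.............................
.............................
.............................
.............................
.............................
lid pred [[378.0, 190.0], [417.0, 170.0]]
```

```bash
python3 - <<'E'
from h import *
s=cam('side'); R=np.c_[cx,cy]
for uv,z in (((348.3,260.5),.112),((348.3,264.2),.102),((348.3,262.3),.107)):
    p=ray(s,[uv],z)[0]; print((p*1000).round(1),((p[:2]-TC)@R*1000).round(1))
# white pointer: bright pixels on bar top
for n in ('side','scene'):
    c=cam(n); im=cv2.imread('pics/%s14.png'%n); u,v=proj(c,[[.406,.185,.146]])[0].round().astype(int); print(n,u,v); print(im[v-7:v+8,u-7:u+8].min(2))
go(.4075,.2055,.2,82.6)
E
```

```text
[408.5 199.7 112. ] [ -9.7 146. ]
[406.9 206.  102. ] [ -3.6 148.4]
[407.7 202.7 107. ] [ -6.8 147.1]
side 351 250
[[133 124 129 126 125 122 127 127 126 118 111 109 101  98  91]
 [127 123 124 124 125 126 123 123 125 122 123 126 119 121 111]
 [125 123 124 122 127 123 125 123 126 124 124 121 122 124 126]
 [123 125 120 124 126 124 123 124 125 126 124 123 124 125 124]
 [124 120 123 126 124 128 123 124 123 123 123 122 128 127 128]
 [127 121 125 124 118  96 111 138 125 126 123 126 125 122 123]
 [123 123 125 123 119  49  91 161  93 127 125 128 126 126 126]
 [124 123 124 125 101  50 141 120  45  96 124 124 122 123 123]
 [123 125 124 119  65  76 180  46  33  85 123 127 122 122 123]
 [127 125 121  97  38  90 147  26  32  95 124 125 124 126 121]
 [125 125 117  58  27  61  77  26  24  98 123 124 126 124 125]
 [126 119 119  28  29  28  29  21  30 115 124 127 125 125 120]
 [122  98  90  24  30  30  32  13  36 120 123 124 122 125 123]
 [ 78  44  41  31  30  31  28   4  33 108 125 121 122 124 125]
 [ 28  25  25  26  31  32  15  15  27  68  99 123 123 125 126]]
scene 339 140
[[ 62  59  57  56  54  50
[... 278 characters left out ...]
54  47  41]
 [ 31  30  31  29  32  31  31  36  39  78  98  59  41  39  34]
 [ 34  35  38  37  43  37  36  59  54  80  85  48  33  28  23]
 [ 53  63  73  74  75  52  39  64  53  44  41  28  23  19  22]
 [ 85  91  99 100  98  66  33  35  31  25  22  21  19  19  18]
 [101 102 104 103  99  61  29  24  23  22  20  18  20  19  19]
 [103 102 103 103  99  51  26  22  22  22  20  20  19  20  20]
 [103 103 102 103  98  48  27  22  18  18  20  18  19  20  21]
 [102 103 102 103  98  49  23  21  19  19  19  20  20  21  21]
 [101 102 102 103  98  49  25  20  20  20  21  19  21  26  27]
 [102 103 102 102  92  46  25  20  21  22  26  25  32  35  36]]
shift mm [-260.7, -105.9, 65.5] turn [0.1, 0.07, -108.65]
```

```bash
python3 -m pendant '[[[-0.1,0,0,0,0,-108.6,-0.1],[-0.1,0,0,0,0,-108.6,-0.1],[-0.1,0,0,0,0,-108.6,-0.1],[-0.1,0,0,0,0,-108.6,-0.1],[-0.1,0,0,0,0,-108.6,-0.1]]]' 40
python3 -m pendant '[[[0,0,0,0,0,-65.6,-0.1],[0,0,0,0,0,-65.6,-0.1],[0,0,0,0,0,-65.6,-0.1],[0,0,0,0,0,-65.6,-0.1],[0,0,0,0,0,-65.6,-0.1]]]' 40
python3 - <<'E'
from h import *
p=ray(cam('side'),[(351,248.5),(350.3,251)],.146); print((p*1000).round(1)); st(); go(.4075,.205,.2,82.6)
E
```

```text
time_s: 37.85
tcp_pos: [0.5048, 0.0411, 0.4254]
eef_rot: [179.9, -0.0, 17.0]
contact_force: [-1.3, 0.2, -0.4]
gripper_width: 0.0393
gripper_force: 0.0
time_s: 38.35
tcp_pos: [0.5052, 0.0408, 0.425]
eef_rot: [179.9, 0.1, 59.9]
contact_force: [0.4, -0.3, -0.2]
gripper_width: 0.0394
gripper_force: 0.0
[[405.5 179.1 146. ]
 [406.1 189.2 146. ]]
t 38.35 grasp [505.2, 40.5, 266.0] rpy [179.9, 0.1, 59.9] F [0.4, -0.3, -0.2] w 39.4 gf 0.0 j [27.0, 4.0, -18.0, 0.0, -68.0, 123.0]
shift mm [93.2, -166.9, 65.7] turn [0.04, 0.09, -22.69]
```

```bash
python3 -m pendant '[[[0.093,-0.167,0.02,0,0,-22.7,-0.1],[0.093,-0.167,0.02,0,0,-22.7,-0.1],[0.093,-0.167,0.02,0,0,-22.7,-0.1],[0.093,-0.167,0.02,0,0,-22.7,-0.1],[0.093,-0.167,0.02,0,0,-22.7,-0.1]]]' 40
python3 -c "
from h import *
st(); go(.408,.2035,.19,82.6)"
```

```text
time_s: 38.85
tcp_pos: [0.4055, 0.2081, 0.4045]
eef_rot: [180.0, 0.1, 82.5]
contact_force: [0.1, 0.5, -0.1]
gripper_width: 0.0392
gripper_force: 0.0
t 38.85 grasp [405.5, 207.9, 245.5] rpy [180.0, 0.1, 82.5] F [0.1, 0.5, -0.1] w 39.2 gf 0.0 j [52.0, -1.0, -26.0, 0.0, -65.0, 120.0]
shift mm [-4.2, 3.0, 55.5] turn [0.01, 0.05, -0.06]
```

```bash
python3 -m pendant '[[[-0.004,0.003,0.05,0,0,0,-0.1],[-0.004,0.003,0.07,0,0,0,-0.1],[-0.004,0.003,0.07,0,0,0,-0.1]]]' 40
python3 -c "
from h import *
st(); go(.408,.2035,.137,82.6)"
```

```text
time_s: 39.15
tcp_pos: [0.4093, 0.1994, 0.3322]
eef_rot: [-179.8, 0.3, 82.3]
contact_force: [-0.8, -0.2, 0.8]
gripper_width: 0.0395
gripper_force: 0.0
t 39.15 grasp [408.7, 198.5, 173.2] rpy [-179.8, 0.3, 82.3] F [-0.8, -0.2, 0.8] w 39.5 gf 0.0 j [51.0, 3.0, -32.0, 0.0, -55.0, 121.0]
shift mm [4.1, -1.7, 36.2] turn [-0.18, 0.35, -0.3]
```

```bash
python3 -m pendant '[[[0.001,-0.001,0.02,0,0,0,-0.1],[0.001,-0.001,0.035,0,0,0,-0.1],[0.001,-0.001,0.035,0,0,0,-0.1]]]' 15
python3 -c "
from h import *
st(); go(.408,.2035,.137,82.6)"
python3 -m pendant '[[[0,0,0,0,0,0,-1],[0,0,0,0,0,0,-1],[0,0,0,0,0,0,-1],[0,0,0,0,0,0,-1],[0,0,0,0,0,0,-1]]]' 15
python3 -c "
from h import *
st()"
```

```text
time_s: 39.45
tcp_pos: [0.4094, 0.2011, 0.2995]
eef_rot: [-180.0, 0.2, 82.4]
contact_force: [-0.7, -0.0, -0.6]
gripper_width: 0.0392
gripper_force: 0.0
t 39.45 grasp [409.2, 200.6, 140.5] rpy [-180.0, 0.2, 82.4] F [-0.7, -0.0, -0.6] w 39.2 gf 0.0 j [51.0, 6.0, -34.0, 0.0, -50.0, 121.0]
shift mm [2.2, -1.7, 3.5] turn [-0.03, 0.18, -0.24]
time_s: 39.95
tcp_pos: [0.4094, 0.2013, 0.3005]
eef_rot: [180.0, 0.0, 82.5]
contact_force: [-3.1, -0.6, 6.7]
gripper_width: 0.014
gripper_force: 15.0
t 39.95 grasp [409.5, 201.2, 141.5] rpy [180.0, 0.0, 82.5] F [-3.1, -0.6, 6.7] w 14.0 gf 15.0 j [51.0, 6.0, -34.0, 0.0, -50.0, 121.0]
```

```bash
python3 -m pendant '[[[0,0,0,0,0,8,-1],[0,0,0,0,0,16,-1],[0,0,0,0,0,24,-1],[0,0,0,0,0,32,-1],[0,0,0,0,0,40,-1]]]' 35
python3 -c "
from h import *
s=r.get_state(); print(s['moment']); st()"
```

```text
time_s: 40.45
tcp_pos: [0.408, 0.202, 0.3004]
eef_rot: [-179.9, 0.1, 42.1]
contact_force: [-20.1, 9.5, 15.8]
gripper_width: 0.0136
gripper_force: 35.0
[3.47268311 7.73888361 0.20349666]
t 40.45 grasp [407.6, 202.1, 141.4] rpy [-179.9, 0.1, 42.1] F [-20.1, 9.5, 15.8] w 13.6 gf 35.0 j [51.0, 5.0, -34.0, -0.0, -50.0, 81.0]
```

```bash
python3 -m pendant '[[[-0.0008,-0.002,-0.001,0,0,0,-1],[-0.0008,-0.002,-0.001,0,0,8,-1],[-0.0008,-0.002,-0.001,0,0,16,-1],[-0.0008,-0.002,-0.001,0,0,24,-1],[-0.0008,-0.002,-0.001,0,0,32,-1]]]' 35
python3 -c "
from h import *
s=r.get_state(); print(s['moment']); st()"
```

```text
time_s: 40.95
tcp_pos: [0.4067, 0.2035, 0.3006]
eef_rot: [-179.9, 0.0, 10.2]
contact_force: [-9.1, 12.5, -0.6]
gripper_width: 0.0139
gripper_force: 35.0
[4.64568461 3.95186544 0.13082697]
t 40.95 grasp [406.6, 203.8, 141.6] rpy [-179.9, 0.0, 10.2] F [-9.1, 12.5, -0.6] w 13.9 gf 35.0 j [51.0, 5.0, -34.0, -0.0, -50.0, 49.0]
```

```bash
python3 -m pendant '[[[-0.0008,-0.001,0,0,0,8,-1],[-0.0008,-0.001,0,0,0,16,-1],[-0.0008,-0.001,0,0,0,24,-1],[-0.0008,-0.001,0,0,0,32,-1],[-0.0008,-0.001,0,0,0,40,-1]]]' 35
python3 -m pendant '[[[0,0,0,0,0,8,-1],[0,0,0,0,0,9,-1],[0,0,0,0,0,9,-1]]]' 35
python3 -c "
from h import *
s=r.get_state(); print(s['moment']); st()"
```

```text
time_s: 41.45
tcp_pos: [0.4066, 0.2054, 0.3006]
eef_rot: [-179.7, 0.0, -29.8]
contact_force: [-2.0, 15.9, -10.5]
gripper_width: 0.0136
gripper_force: 35.0
time_s: 41.75
tcp_pos: [0.4068, 0.2057, 0.3006]
eef_rot: [-179.7, 0.1, -38.5]
contact_force: [-1.7, 16.3, -10.8]
gripper_width: 0.0136
gripper_force: 35.0
[5.85990031 0.83758688 0.13006878]
t 41.75 grasp [407.1, 206.5, 141.6] rpy [-179.7, 0.1, -38.5] F [-1.7, 16.3, -10.8] w 13.6 gf 35.0 j [52.0, 5.0, -34.0, -0.0, -50.0, -0.0]
```

```bash
python3 -m pendant '[[[0,0,0,0,0,0,-0.2],[0,0,0,0,0,0,-0.2],[0,0,0,0,0,0,-0.2],[0,0,0,0,0,0,-0.2],[0,0,0,0,0,0,-0.2]]]' 20
python3 -m pendant '[[[0,0,-0.03,0,0,0,-0.2],[0,0,-0.07,0,0,0,-0.2],[0,0,-0.12,0,0,0,-0.2],[0.02,0.05,-0.13,0,0,0,-0.2],[0.05,0.1,-0.13,0,0,0,-0.2]]]' 20
python3 -m pendant '[[[0.05,0.2,0,0,0,0,-0.2],[0.05,0.2,0,0,0,0,-0.2],[0.05,0.2,0,0,0,0,-0.2],[0.05,0.2,0,0,0,0,-0.2],[0.05,0.2,0,0,0,0,-0.2]]]' 20
python3 - <<'E'
from h import *
st(); c,a=snap('side','side15.png'); 
q=proj(c,[[*(np.array([.407,.204])+.022*np.array([np.cos(t),np.sin(t)])),.146] for t in np.radians([82.6-180-30*k for k in range(7)])]); print(((q-[325,235])*9).round(0).tolist())
c,b=snap('scene','scene15.png')
A=cv2.resize(a[235:280,325:375],(450,405),interpolation=2); B=cv2.resize(b[120:220,300:430],(350,270),interpolation=2)
V=np.zeros((600,800,3),np.uint8); V[:405,:450]=A; V[:270,450:]=B; C=cv2.resize(b[170:300,180:370],(350,240),interpolation=2); V[290:530,450:]=C
cv2.imwrite('pics/v15.png',V[:,:,::-1])
E
```

```text
time_s: 42.25
tcp_pos: [0.4064, 0.2027, 0.3007]
eef_rot: [179.9, -0.1, -38.5]
contact_force: [-0.5, 0.8, -0.2]
gripper_width: 0.0348
gripper_force: 0.0
time_s: 42.75
tcp_pos: [0.3848, 0.1062, 0.4328]
eef_rot: [-179.9, -0.1, -38.4]
contact_force: [1.2, -0.2, -0.7]
gripper_width: 0.0349
gripper_force: 0.0
time_s: 43.25
tcp_pos: [0.2968, -0.0845, 0.4311]
eef_rot: [180.0, -0.1, -38.7]
contact_force: [1.3, -0.7, -0.8]
gripper_width: 0.0352
gripper_force: 0.0
t 43.25 grasp [297.0, -84.7, 272.1] rpy [180.0, -0.1, -38.7] F [1.3, -0.7, -0.8] w 35.2 gf 0.0 j [23.0, -20.0, -37.0, 0.0, -73.0, 29.0]
[[237.0, 129.0], [265.0, 144.0], [282.0, 168.0], [282.0, 195.0], [264.0, 217.0], [234.0, 229.0], [200.0, 227.0]]
```

View pics/v15.png

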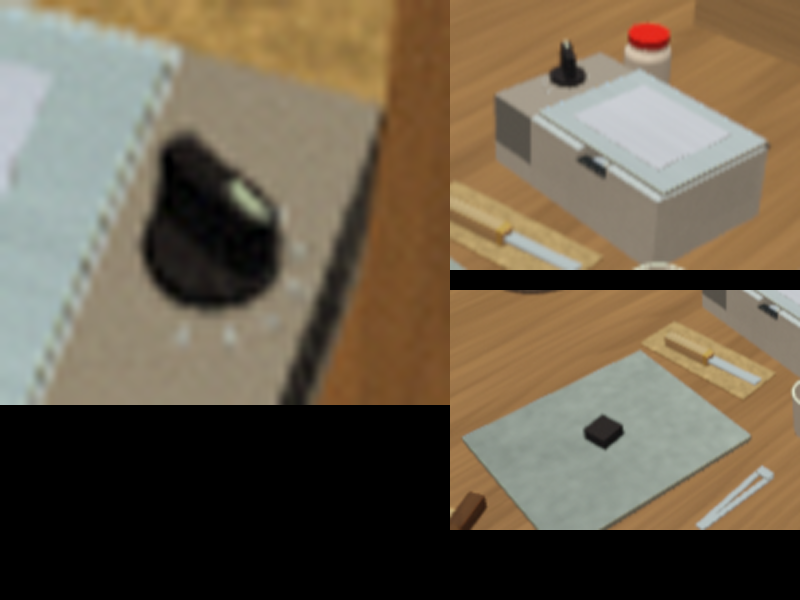

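The pointer end is at about (265,215), which matches the fourth click's predicted position of (264,217). The lid is shut, the opener lies on its mat, and only the charcoal is left on the board.

```bash
python3 -c "
from plant import r
print(r.close_job())"
```

```text
the job is handed in; nothing more can be done
None
```

The job is handed in: all four silver pieces are in the tub, the lid is shut, the dial is on its fourth click and the opener is back on its mat, though I did not see the casket itself inside because the front wall hid it.

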